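# Load battery packs from a revolving magazine into a test dock and dial in the count

## Task

Take every blue battery pack out of the revolving magazine, turning the magazine so that each comes to its open front, and slide each one along a bay of the test dock, from the dock's near end, until it clicks fully home. When all of them are home, roll the thumbwheel on the dock until its window shows the number of blue packs loaded. Leave the faulty red pack in its pocket, but finish with it turned squarely to the open front, ready for collection; do not disturb the mug, the multimeter or the screwdriver.

Things in the scene. Friction and masses are not known exactly. Their poses are not given: they have to be found in the camera images.
- magazine_front (a point): Revolving magazine (fixed): point at the centre of the floor (14 mm above the table) of a pocket that faces the open front. x points from the open front to the turning axis, which is 100 mm along +x; z up. Only packs here can be lifted out; the rest stand under the clear hood.
- hood (a point): Magazine hood, 315 x 315 mm, clear, with side and back walls and a roof: point on the turning axis at the roof's top, 110 mm above the table, roof 5 mm thick; axes as magazine_front. Roof and front are open in a slot 140 mm wide (y -70 to +70, yellow edges) that runs from the front to x = +45 mm.
- hub (a point): Centre of the black bar handle that turns the rotor: 56 mm long (its x), 16 mm wide (its y), 33 mm high, on the turning axis, centre 133.5 mm above the table, 23.5 mm above the roof's top. The frame turns with the rotor; z up. It turns without end both ways and stays where it is left (friction about 0.08 N m).
- rotor_floor (a point): Centre of the rotor's floor, 14 mm above the table, same axes as hub. Four square pockets are centred 100 mm from it along +x, +y, -x and -y, sides parallel to x and y: 53 x 53 mm inside, walls 10 mm high and 4 mm thick. Any may be empty.
- pack1_mid (a point): Blue battery pack, 0.2-0.33 kg: blue body 34 x 34 mm, 10 to 64 mm up, with a head 22 x 22 mm to 86 mm, on a black foot 50 x 50 x 10 mm; white labels; alike on all sides. Point at its centre, 43 mm up; z up. Starts in a pocket, sides parallel to the rotor's x and y. Two or three of the blue packs are there; an absent one reads None.
- pack2_mid (a point): Blue battery pack, 0.2-0.33 kg: blue body 34 x 34 mm, 10 to 64 mm up, with a head 22 x 22 mm to 86 mm, on a black foot 50 x 50 x 10 mm; white labels; alike on all sides. Point at its centre, 43 mm up; z up. Starts in a pocket, sides parallel to the rotor's x and y. Two or three of the blue packs are there; an absent one reads None.
- pack3_mid (a point): Blue battery pack, 0.2-0.33 kg: blue body 34 x 34 mm, 10 to 64 mm up, with a head 22 x 22 mm to 86 mm, on a black foot 50 x 50 x 10 mm; white labels; alike on all sides. Point at its centre, 43 mm up; z up. Starts in a pocket, sides parallel to the rotor's x and y. Two or three of the blue packs are there; an absent one reads None.
- faulty_mid (a point): Red battery pack, 0.2-0.33 kg: red body 34 x 34 mm, 10 to 64 mm up, with a head 22 x 22 mm to 86 mm, on a black foot 50 x 50 x 10 mm; yellow labels; alike on all sides. Point at its centre, 43 mm up; z up. Never lifted from its pocket; at the end it stands at magazine_front.
- bay1 (a point): Right bay (seen from the robot) of the grey test dock; three bays, 75 mm apart. Point on the bay floor, 20 mm above the table, under the centre of a pack that is fully home. x points inward along the bay, away from the robot; z up. A pack fits any of four ways round. Built as told at slot_mouth.
- bay2 (a point): Middle bay (seen from the robot) of the grey test dock; three bays, 75 mm apart. Point on the bay floor, 20 mm above the table, under the centre of a pack that is fully home. x points inward along the bay, away from the robot; z up. A pack fits any of four ways round. Built as told at slot_mouth.
- bay3 (a point): Left bay (seen from the robot) of the grey test dock; three bays, 75 mm apart. Point on the bay floor, 20 mm above the table, under the centre of a pack that is fully home. x points inward along the bay, away from the robot; z up. A pack fits any of four ways round. Built as told at slot_mouth.
- slot_mouth (a point): Mouth of the middle bay's slot, on its floor, 55 mm before home; axes as the bay; all bays alike. T-slot: walls 53 mm apart, lips leaving a 40 mm gap, 12 mm (underside) to 17 mm (top) above the floor: the foot goes under the lips. Before it lies 65 mm of open level floor with yellow guides 10 mm high flaring out up to 24 mm before the mouth.
- detent (a point): Middle bay's sprung steel ball, 33.5 mm before home, 3 mm above the floor; all bays alike. It takes about 5 to 13 N along the bay to ride over and rises behind the foot when the pack is home, against the end stop (about 1 mm of play). A pack set down 86 mm before home stands just outside the slot.
- wheel_axis (a point): Centre of the black count thumbwheel, upright in the dock's white rear housing: y its axle (level), x away from the robot, z up. 22 mm wide (y -11 to 11), 72 mm across over the grey ribs of its rim. The housing's flat deck, 88 mm along x and 235 mm along y, lies 8 mm above this point, 70 mm above the table, clear on both sides of the wheel.
- window (a point): The count window: yellow frame in the housing's far (+x) face, level with the axle, where the rim shows. Five coloured patches, 45 degrees apart on the rim: 0 white, 1 red, 2 blue, 3 yellow, 4 green, each with as many black dots.
- countwheel (a joint): Thumbwheel angle, rad; grows as the wheel's top moves away from the robot (+x of wheel_axis). Number n is centred in the window at n x 0.7854 (2 at 1.571, 3 at 2.356). Starts between 0 and 1; stops at -0.2 and 3.34; stays where it is left (friction about 0.04 N m).
- mug: White mug, 76 mm across, 90 mm high, origin at its underside; a bystander.
- multimeter: Yellow multimeter lying flat, 150 x 75 x 32 mm, origin at its underside; a bystander.
- driver: Orange-handled screwdriver lying on the table, along its x; a bystander.
There are look-alikes about, which are no part of the job. There is more than one size of the part that bears faulty_mid; the job needs the larger.

How it is judged:
On the way, in this order (a step that is already met when the one before it is completed fails the run):
1. every blue pack has been slid fully home in a bay of the dock (((x of pack1_mid in the frame of bay1 between -0.0025 and 0.003 m and y of pack1_mid in the frame of bay1 between -0.004 and 0.004 m and z of pack1_mid in the frame of bay1 between 0.038 and 0.048 m) or (x of pack1_mid in the frame of bay2 between -0.0025 and 0.003 m and y of pack1_mid in the frame of bay2 between -0.004 and 0.004 m and z of pack1_mid in the frame of bay2 between 0.038 and 0.048 m) or (x of pack1_mid in the frame of bay3 between -0.0025 and 0.003 m and y of pack1_mid in the frame of bay3 between -0.004 and 0.004 m and z of pack1_mid in the frame of bay3 between 0.038 and 0.048 m)) and ((x of pack2_mid in the frame of bay1 between -0.0025 and 0.003 m and y of pack2_mid in the frame of bay1 between -0.004 and 0.004 m and z of pack2_mid in the frame of bay1 between 0.038 and 0.048 m) or (x of pack2_mid in the frame of bay2 between -0.0025 and 0.003 m and y of pack2_mid in the frame of bay2 between -0.004 and 0.004 m and z of pack2_mid in the frame of bay2 between 0.038 and 0.048 m) or (x of pack2_mid in the frame of bay3 between -0.0025 and 0.003 m and y of pack2_mid in the frame of bay3 between -0.004 and 0.004 m and z of pack2_mid in the frame of bay3 between 0.038 and 0.048 m)) and ((x of pack3_mid in the frame of bay1 between -0.0025 and 0.003 m and y of pack3_mid in the frame of bay1 between -0.004 and 0.004 m and z of pack3_mid in the frame of bay1 between 0.038 and 0.048 m) or (x of pack3_mid in the frame of bay2 between -0.0025 and 0.003 m and y of pack3_mid in the frame of bay2 between -0.004 and 0.004 m and z of pack3_mid in the frame of bay2 between 0.038 and 0.048 m) or (x of pack3_mid in the frame of bay3 between -0.0025 and 0.003 m and y of pack3_mid in the frame of bay3 between -0.004 and 0.004 m and z of pack3_mid in the frame of bay3 between 0.038 and 0.048 m)) and linear speed of each of pack1, pack2, pack3 below 0.02 m/s), for 0.3 s.
2. the thumbwheel's window shows the number of blue packs loaded (((distance between each of pack1_mid, pack2_mid, pack3_mid and bay1 above 0.08 m and value of joint countwheel between 1.4008 and 1.7408 rad) or (distance between each of pack1_mid, pack2_mid, pack3_mid and bay2 above 0.08 m and value of joint countwheel between 1.4008 and 1.7408 rad) or (distance between each of pack1_mid, pack2_mid, pack3_mid and bay3 above 0.08 m and value of joint countwheel between 1.4008 and 1.7408 rad) or (not (distance between each of pack1_mid, pack2_mid, pack3_mid and bay1 above 0.08 m) and not (distance between each of pack1_mid, pack2_mid, pack3_mid and bay2 above 0.08 m) and not (distance between each of pack1_mid, pack2_mid, pack3_mid and bay3 above 0.08 m) and value of joint countwheel between 2.1862 and 2.5262 rad))), for 0.3 s.
At the end, for the whole second after the job is handed in: Every blue pack stands at rest fully home in a bay (within 2.5 mm along the bay), the thumbwheel is at rest with the number of loaded packs centred in its window (within 0.17 rad), and the red pack stands upright in its pocket at the magazine's open front (within 20 mm) (all of step 1 and ((distance between each of pack1_mid, pack2_mid, pack3_mid and bay1 above 0.08 m and value of joint countwheel between 1.4008 and 1.7408 rad) or (distance between each of pack1_mid, pack2_mid, pack3_mid and bay2 above 0.08 m and value of joint countwheel between 1.4008 and 1.7408 rad) or (distance between each of pack1_mid, pack2_mid, pack3_mid and bay3 above 0.08 m and value of joint countwheel between 1.4008 and 1.7408 rad) or (not (distance between each of pack1_mid, pack2_mid, pack3_mid and bay1 above 0.08 m) and not (distance between each of pack1_mid, pack2_mid, pack3_mid and bay2 above 0.08 m) and not (distance between each of pack1_mid, pack2_mid, pack3_mid and bay3 above 0.08 m) and value of joint countwheel between 2.1862 and 2.5262 rad)) and velocity of joint countwheel between -0.05 and 0.05 rad/s and horizontal distance between faulty_mid and magazine_front below 0.02 m and height (world z) of faulty_mid below 0.075 m and angle between faulty_mid's own z axis and vertical below 0.15 rad); the robot touches nothing.
It fails at once if the red pack was lifted out of its pocket (height (world z) of faulty_mid above 0.09 m).
It fails at once if the mug was disturbed (moved more than 30 mm) (distance of mug from where it was at the start of the episode above 0.03 m).
It fails at once if the multimeter was disturbed (moved more than 30 mm) (distance of multimeter from where it was at the start of the episode above 0.03 m).
It fails at once if the driver was disturbed (moved more than 30 mm) (distance of driver from where it was at the start of the episode above 0.03 m).
Of pack1, pack2, pack3 only 2 to 3 are there at a start; the rules pass over those that are not, and their reading is None.
At some moment in a run one of pack1, pack2, pack3 may be knocked a few centimetres aside while the robot is not near it.
Once in a run the grip may slacken for a moment while it holds something.
It also fails if it takes over 210 s, if anything falls off the work surface, if the arm or the gripper's body presses on something with over 40 N, if the wrist force passes 120 N, or if a joint passes its speed limit or range.

## Robot

A 6-joint arm with a two-finger parallel gripper is mounted at the origin on the work surface. World frame = base frame: x ahead of the robot, y to its left, z up, the work surface at z = 0. Lengths are in m, angles in rad, forces in N, time in s.
With the tool pointing down it reaches from about 0.3 to 0.95 m from the base axis. Payload 3.1 kg.
Tool frame: the origin (TCP) lies at the very end of the fingers, on their centre line; the grasp point (between the pads) lies bot.grip_depth behind it (bot.grip_depth is the distance from the TCP to the grasp point, in m); z points along the fingers, y is the line along which they close (so a half turn about z gives the same grasp; the last joint's range is limited). The gripper opens to 85 mm and grips with 20 to 120 N. Pads are 22 mm wide; open, the fingers measure 114 mm over their backs; the gripper's body (76 mm by 85 mm) begins 54 mm behind the grasp point. The pads swing forward as they close: fully open they stand 13 mm farther back than shut.
Start: joints at [1.053, 0.308, 1.634, -0, 1.2, -0.07], TCP at [0.271, 0.563, 0.203] pointing down, gripper open.
Joint ranges: [-3.06, 3.06], [-0.79, 1.96], [0.05, 2.63], [-1.19, 4.34], [0.05, 2.64], [-2.94, 2.94]. Speed limits (rad/s): [2.79, 2.79, 3.14, 3.14, 3.14, 3.14].

## Interface

Orientations are given as a rotation vector (axis times angle).
In Python, from workcell import bot gives the robot as it stands.
- The arm moves only by the tool drive_tool, never from a script. Its argument "plan" is a list of rows, each a list of 3 entries, a list of its own where there are three numbers: the shift along the tool's x, y, z in mm, then the turn, a rotation vector about the tool's x, y, z in rad, then the closure, from -1 (fully open) to 1 (shut). A call has 1 to 20 rows; each row is the pose to reach, as a shift and turn from the pose commanded when the call began, along the tool's axes at that moment; what a row does not reach only later rows make up. A row lasts 1/8 s, in which the tool goes at most 62.5 mm and 10.7 degrees, less where a joint would pass 70% of its speed; a pose out of reach is approached as far as the arm can. A call with a gripper value outside its range is refused whole. The fingers move at their own pace and stop on an object; "force" is the grip in N (left out, the last holds). Time passes only in rows, so rows that repeat a pose let the fingers close. It gives the time, the measured TCP pose, the force, the opening and the grip force at its end, in the units of the state.
- bot.get_obs(): the state, without advancing time (a new reading comes with each control period).
- bot.snapshot(name): name is "side" or "top"; returns the picture (384x512x3 uint8, red, green, blue); there is no depth.
- bot.get_calibration(name): a dict with "fx", "fy", "cx", "cy" (pixels), "k1" (the pictures are not rectified: a ray, as slopes to the right and down, at radius r is drawn at 1 + k1 r^2 times it, then the intrinsics apply), "R" (3x3) and "t" (3): a world point X has camera coordinates R X + t. Camera axes: x right, y down, z forward; pixel columns grow to the right and rows downward; lengths in m; the calibration is good to about 2 mm. A picture is of the moment at which its call begins. get_calibration takes no time and is no camera call.
- bot.sign_off(): hands the job in; it is judged then, once.
The state is a dict: "t": time; "joints": joint angles; "qd": joint speeds; "joint_torque": joint torques, N m; "tcp_pos": TCP position; "orientation": TCP orientation; "force": force on the tool from outside, world axes, zero at the start; "moment": the same for the moment, N m; "finger_gap": opening from 0.0 (shut) to 1.0 (fully open); "grasp_force": force on a finger pad.
Only numpy, scipy, OpenCV 4.12 (cv2) and the standard library are available. Lean on these libraries where they do the work, as an engineer would, in place of code of your own. Each camera call takes 0.05 s, during which the arm holds its last target. There are 200 camera calls.

## Working session

There is one attempt and no reset: what is moved stays moved. The work goes in short steps, Python scripts to look and compute and a tool call to move; the robot and the scene stay as the last step left them, time stands still between calls to the robot, and variables do not carry over. Pictures are saved under pics/ and viewed, at most 14 in all, crops included, and the job is handed in when it is done.

Besides the shell and the picture viewer there is one more tool, called after ">>>" as name(argument=value, ...), one argument or row to a line, values as JSON. drive_tool: Moves the arm, as the interface text tells. Its arguments: {"type":"object","properties":{"plan":{"type":"array"},"force":{"type":"number"}},"required":["plan"]}

```bash
ls; mkdir -p pics; python3 - <<'E'
from workcell import bot
import cv2,numpy as np
print(bot.grip_depth, bot.get_obs())
for n in("side","top"):
    im=bot.snapshot(n); cv2.imwrite(f"pics/{n}0.png",im[:,:,::-1]); np.save(f"{n}0.npy",im)
    print(n,bot.get_calibration(n))
E
```

```text
pics
0.0187 {'t': 0.0, 'joints': array([ 1.05329036e+00,  3.08991467e-01,  1.63519423e+00, -5.27745824e-06,
        1.19971323e+00, -6.96941418e-02]), 'qd': array([ 0.00107248, -0.00051352,  0.00040292, -0.00136787,  0.00053113,
       -0.00013534]), 'joint_torque': array([ 1.32933164e-04, -4.15231061e+01, -2.76676029e+01, -2.13462190e-04,
        9.83960170e-03, -1.99505799e-06]), 'tcp_pos': array([0.27020068, 0.56258287, 0.20135194]), 'orientation': array([-0.69740782, -3.06252364,  0.00346917]), 'force': array([ 0.85163411, -0.02011612,  0.34289526]), 'moment': array([-0.03977306, -0.04025715, -0.03852833]), 'grasp_force': 0.0, 'finger_gap': 0.9924802829862118}
side {'fx': 395.27464627466577, 'fy': 395.27464627466577, 'cx': 260.41481745579335, 'cy': 194.29671651886406, 'k1': -0.061955092459328905, 'R': array([[ 0.74346381, -0.66857972, -0.01620881],
       [-0.37177683, -0.39302827, -0.8410177 ],
       [ 0.55591685,  0.63129228, -0.54076475]]), 't': array([-0.40471909,  0.27864816,  0.95106619])}
top {'fx': 436.6936884465114, 'fy': 436.6936884465114, 'cx': 264.6902394710108, 'cy': 191.75474742209596, 'k1': -0.0175995604426637, 'R': array([[ 0.01424149, -0.9998565 ,  0.00917335],
       [-0.98777614, -0.01549248, -0.15510735],
       [ 0.15522721, -0.00685225, -0.98785503]]), 't': array([-0.00303632,  0.55939263,  1.49708785])}
```

```bash
python3 - <<'E'
import cv2
for n in("side","top"):
    im=cv2.imread(f"pics/{n}0.png"); cv2.imwrite(f"pics/{n}0b.png",cv2.resize(im,(800,600),interpolation=cv2.INTER_CUBIC))
E
```

```text
(no output)
```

View pics/side0b.png

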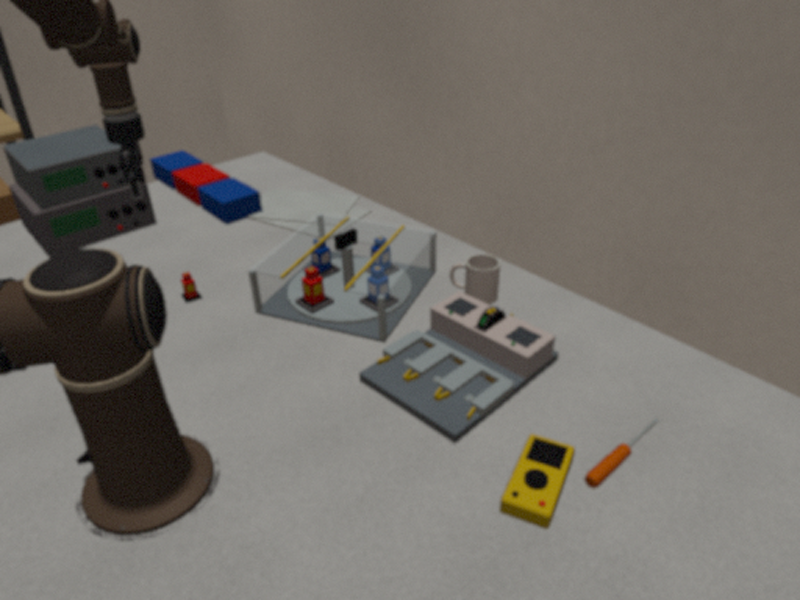

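View pics/top0b.png

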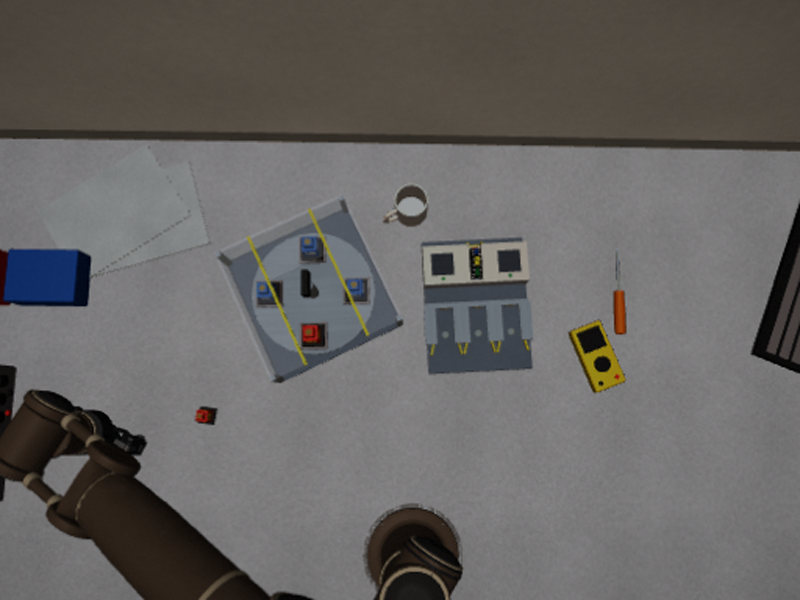

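Top view (800x600): real red pack at (313,335), blue packs at (311,248), (268,293) and (356,291). Look-alikes are the small red pack at (205,415), the blue/red boxes at (45,277) and the bystanders. The hub is at (307,283) and the dock at (478,305). Next, a close crop of the magazine and dock.

```bash
cat > h.py <<'E'
from workcell import bot
import cv2,numpy as np
from scipy.spatial.transform import Rotation as Ro
def ray(n,px):
    c=bot.get_calibration(n);K=np.array([[c['fx'],0,c['cx']],[0,c['fy'],c['cy']],[0,0,1.]])
    u=cv2.undistortPoints(np.array([[px]],float),K,np.array([c['k1'],0,0,0,0.]))[0,0]
    return -c['R'].T@c['t'], c['R'].T@np.array([u[0],u[1],1])
def pl(n,px,z):
    o,d=ray(n,px); return o+d*(z-o[2])/d[2]
def proj(n,X):
    c=bot.get_calibration(n);p=c['R']@np.asarray(X,float)+c['t'];s=p[:2]/p[2];s=s*(1+c['k1']*(s@s))
    return np.array([c['fx']*s[0]+c['cx'],c['fy']*s[1]+c['cy']])
E
python3 - <<'E'
import cv2
im=cv2.imread("pics/top0.png"); a=cv2.resize(im[120:250,135:345],(800,495),interpolation=cv2.INTER_CUBIC)
cv2.imwrite("pics/crop1.png",a)
im=cv2.imread("pics/side0.png"); a=cv2.resize(im[120:285,155:365],(760,597),interpolation=cv2.INTER_CUBIC)
cv2.imwrite("pics/crop2.png",a)
E
```

```text
(no output)
```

View pics/crop1.png

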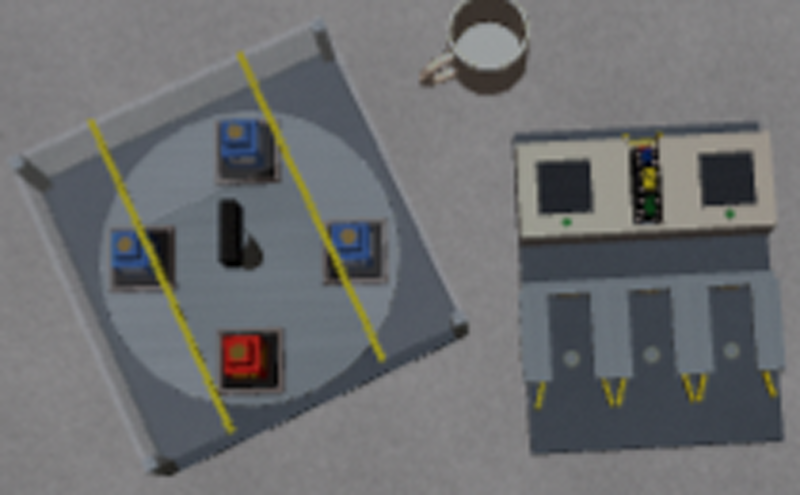

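View pics/crop2.png

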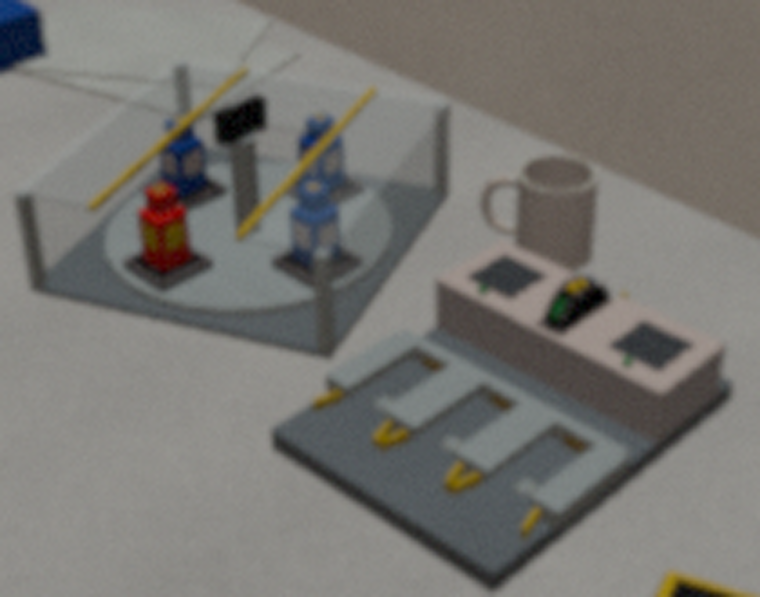

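The crops confirm it: the red pack at crop (243,360) is the large one, with three blue packs in the rotor. The magazine front faces the lower right, and the rotor is off square by about 22°. The dock bays are at crop x≈572, 652 and 732.

```bash
cat >> h.py <<'E'
def blobs(n,im,kind,roi):
    hsv=cv2.cvtColor(im,cv2.COLOR_RGB2HSV)
    H={'blue':((100,110,50),(125,255,255)),'red':((0,170,90),(8,255,255)),'yellow':((20,120,80),(35,255,255))}[kind]
    m=cv2.inRange(hsv,*map(np.array,H)); k=np.zeros_like(m); k[roi[1]:roi[3],roi[0]:roi[2]]=255; m&=k
    N,L,S,C=cv2.connectedComponentsWithStats(m); return m,[(C[i].round(1),S[i]) for i in range(1,N) if S[i][4]>15]
E
python3 - <<'E'
from h import *
t=np.load('top0.npy'); c=lambda x,y:(135+x/3.81,120+y/3.81)
r=lambda v:np.round(v,4)
for k in('blue','red','yellow'): print(k,[(b[0],b[1].tolist()) for b in blobs('top',t,k,(135,120,345,250))[1]])
q=[pl('top',c(*p),.11) for p in((92,122),(232,432),(383,360),(238,52))]; print('yellow',r(q))
d=q[1]-q[0]; d2=q[2]-q[3]; print('len',np.linalg.norm(d),np.linalg.norm(d2),'width',np.linalg.norm(q[1]-q[2]),'ang x',np.degrees(np.arctan2(-d[1],-d[0])),np.degrees(np.arctan2(-d2[1],-d2[0])))
print('posts',r([pl('top',c(*p),.11) for p in((163,468),(462,330),(320,28),(22,172))]))
print('hub top',r([pl('top',c(*p),.15) for p in((231,201),(231,266),(220,233),(242,233))]))
for nm,p in dict(red=(238,352),b1=(236,132),b2=(125,245),b3=(350,236)).items(): print(nm,r(pl('top',c(*p),.1)))
for p in((572,358),(652,354),(732,350)): print('det',r(pl('top',c(*p),.023)))
for p in((548,293),(592,293),(629,291),(674,289),(709,287),(752,285)): print('lip far',r(pl('top',c(*p),.037)))
for p in((530,453),(783,440),(515,133),(758,123)): print('base',r(pl('top',c(*p),.02)))
print('wheel top',r([pl('top',c(*p),.098) for p in((630,180),(662,180))]), 'deck',r([pl('top',c(*p),.07) for p in((520,240),(778,225),(514,138),(768,128))]))
E
```

```text
blue [(array([197.6, 156.9]), [193, 152, 11, 11, 70]), (array([227.2, 183.1]), [222, 179, 10, 10, 65]), (array([168.3, 186.1]), [164, 181, 11, 11, 61])]
red [(array([198.3, 212.6]), [194, 208, 10, 10, 81])]
yellow [(array([216.5, 174.5]), [197, 134, 39, 81, 142]), (array([177.2, 192.8]), [158, 152, 39, 82, 154]), (array([304.8, 166.3]), [303, 164, 4, 6, 18]), (array([316.9, 221.5]), [314, 218, 6, 8, 20])]
yellow [[0.6808 0.3686 0.11  ]
 [0.4054 0.2323 0.11  ]
 [0.4704 0.1023 0.11  ]
 [0.7479 0.2402 0.11  ]]
len 0.30731426099071285 0.3098151871352658 width 0.14541706280400218 ang x 26.33421579218523 26.433072027605498
posts [[0.3733 0.2911 0.11  ]
 [0.498  0.0334 0.11  ]
 [0.7716 0.1668 0.11  ]
 [0.634  0.4288 0.11  ]]
hub top [[0.6026 0.2349 0.15  ]
 [0.5455 0.2327 0.15  ]
 [0.5743 0.2433 0.15  ]
 [0.5746 0.2243 0.15  ]]
red [0.4766 0.2312 0.1   ]
b1 [0.6761 0.2406 0.1   ]
b2 [0.571  0.3357 0.1   ]
b3 [0.5823 0.1351 0.1   ]
det [ 0.484  -0.0685  0.023 ]
det [ 0.4888 -0.1431  0.023 ]
det [ 0.4937 -0.2179  0.023 ]
lip far [ 0.5428 -0.045   0.037 ]
lip far [ 0.5434 -0.0859  0.037 ]
lip far [ 0.5458 -0.1203  0.037 ]
lip far [ 0.5483 -0.1622  0.037 ]
lip far [ 0.5507 -0.1948  0.037 ]
lip far [ 0.5532 -0.2349  0.037 ]
base [ 0.3954 -0.0304  0.02  ]
base [ 0.4108 -0.2651  0.02  ]
base [ 0.6989 -0.0128  0.02  ]
base [ 0.7126 -0.245   0.02  ]
wheel top [[ 0.638  -0.1156  0.098 ]
 [ 0.6385 -0.1445  0.098 ]] deck [[ 0.5865 -0.0177  0.07  ]
 [ 0.6042 -0.2539  0.07  ]
 [ 0.6819 -0.011   0.07  ]
 [ 0.6953 -0.2458  0.07  ]]
```

```bash
cat >> h.py <<'E'
def goal(x,y,z,psi):
    "shift (tool axes, mm) and turn (rad) from here to world TCP x,y,z, pointing down, tool y at psi deg"
    o=bot.get_obs(); A=Ro.from_rotvec(o['orientation']); p=np.radians(psi)
    y_=np.array([np.cos(p),np.sin(p),0]); z_=np.array([0,0,-1.]); x_=np.cross(y_,z_)
    B=Ro.from_matrix(np.c_[x_,y_,z_])
    print('t',round(o['t'],2),'tcp',o['tcp_pos'].round(4),'F',o['force'].round(1),'gap',round(o['finger_gap'],3),'gf',round(o['grasp_force'],1))
    print('shift',(A.inv().apply(np.array([x,y,z])-o['tcp_pos'])*1000).round(1),'turn',(A.inv()*B).as_rotvec().round(3))
E
python3 -c "
from h import *
goal(.576,.2357,.2,93)"
```

```text
t 0.1 tcp [0.2702 0.5627 0.2015] F [-0.8 -0.7  0.2] gap 1.004 gf 0.0
shift [-417.2 -162.3    1.8] turn [-0.002 -0.001 -0.5  ]
```

>>> drive_tool(
  plan=[
    [[-417,-162,0],[0,0,-0.5],-1],
    [[-417,-162,0],[0,0,-0.5],-1],
    [[-417,-162,0],[0,0,-0.5],-1],
    [[-417,-162,0],[0,0,-0.5],-1],
    [[-417,-162,0],[0,0,-0.5],-1],
    [[-417,-162,0],[0,0,-0.5],-1],
    [[-417,-162,0],[0,0,-0.5],-1],
    [[-417,-162,0],[0,0,-0.5],-1],
    [[-417,-162,0],[0,0,-0.5],-1],
    [[-417,-162,0],[0,0,-0.5],-1],
    [[-417,-162,0],[0,0,-0.5],-1],
  ],
  force=30,
)

```text
t: 1.48
tcp_pos: [0.5751, 0.2383, 0.2025]
orientation: [0.086, -3.14, -0.0]
force: [-0.3, 0.4, 0.8]
finger_gap: 0.997
grasp_force: 0.0
```

```bash
python3 -c "
from h import *
goal(.576,.2357,.124,93)"
```

```text
t 1.48 tcp [0.5751 0.2383 0.2025] F [-0.3  0.4  0.8] gap 0.997 gf 0.0
shift [-0.8 -2.7 78.5] turn [ 0.    -0.001  0.002]
```

>>> drive_tool(
  plan=[
    [[-1,-3,40],[0,0,0],-1],
    [[-1,-3,78],[0,0,0],-1],
    [[-1,-3,78],[0,0,0],-1],
    [[-1,-3,78],[0,0,0],1],
    [[-1,-3,78],[0,0,0],1],
    [[-1,-3,78],[0,0,0],1],
    [[-1,-3,78],[0,0,0],1],
    [[-1,-3,78],[0,0,0],1],
    [[-1,-3,78],[0,0,0],1],
    [[-1,-3,78],[0,0,0],1],
  ],
  force=30,
)

```text
t: 2.72
tcp_pos: [0.5775, 0.2338, 0.1245]
orientation: [0.082, -3.14, 0.0]
force: [0.1, 0.5, 0.3]
finger_gap: -0.002
grasp_force: 0.0
```

```bash
python3 - <<'E'
from h import *
a=[]
im=bot.snapshot('top'); np.save('t1.npy',im)
s=bot.snapshot('side'); np.save('s1.npy',s)
u=proj('top',[.58,.235,.12]).astype(int); v=proj('side',[.58,.235,.12]).astype(int); print(u,v)
f=lambda I,p:cv2.resize(I[max(0,p[1]-50):p[1]+50,p[0]-50:p[0]+50],(400,400),interpolation=cv2.INTER_CUBIC)
cv2.imwrite('pics/c3.png',np.hstack([f(im,u),f(s,v)])[:,:,::-1])
E
```

```text
[196 181] [221 156]
```

View pics/c3.png

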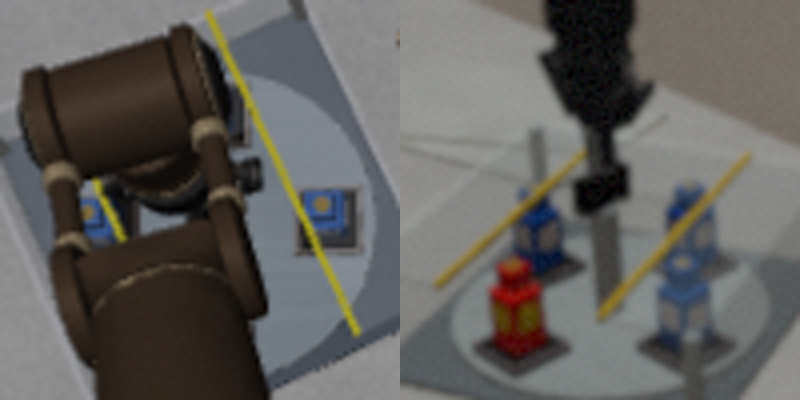

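```bash
python3 - <<'E'
from h import *
r=lambda v:np.round(v,4)
t0=np.load('top0.npy');
import cv2
s=cv2.cvtColor(cv2.imread('pics/side0.png'),cv2.COLOR_BGR2RGB)
def dark(im,x0,y0,x1,y1,th=45):
    m=(im[y0:y1,x0:x1].max(2)<th).astype(np.uint8); N,L,S,C=cv2.connectedComponentsWithStats(m); i=1+np.argmax(S[1:,4]); return C[i]+[x0,y0],S[i].tolist()
a=dark(t0,185,165,210,198); b=dark(s,205,140,240,170); print(a,b)
A,B=ray('top',a[0]),ray('side',b[0])
M=np.c_[A[1],-B[1]]; l=np.linalg.lstsq(M,B[0]-A[0],rcond=None)[0]; P,Q=A[0]+l[0]*A[1],B[0]+l[1]*B[1]; print('hub',r(P),r(Q))
print('exp side px',proj('side',[.576,.2355,.1335]),'top',proj('top',[.576,.2355,.1335]))
print('exp side tcp px',proj('side',bot.get_obs()['tcp_pos']),bot.get_obs()['tcp_pos'])
E
```

```text
(array([196.50413223, 182.33884298]), [8, 8, 11, 17, 121]) (array([220.77358491, 153.0754717 ]), [10, 8, 13, 12, 106])
hub [0.573  0.233  0.1356] [0.5745 0.232  0.1357]
exp side px [220.55131093 153.19394692] top [195.87375237 181.56429893]
exp side tcp px [221.38336897 155.56998497] [0.57750951 0.23381387 0.12450049]
```

>>> drive_tool(
  plan=[
    [[0,0,-20],[0,0,0],1],
    [[0,0,-40],[0,0,0],1],
    [[0,0,-40],[0,0,0],1],
  ],
)

```text
t: 3.2
tcp_pos: [0.5802, 0.2348, 0.1686]
orientation: [-0.082, 3.134, 0.003]
force: [-0.8, -0.9, 0.2]
finger_gap: 0.003
grasp_force: 0.0
```

```bash
python3 - <<'E'
from h import *
s=bot.snapshot('side'); s1=np.load('s1.npy'); s0=cv2.cvtColor(cv2.imread('pics/side0.png'),cv2.COLOR_BGR2RGB)
f=lambda I:cv2.resize(I[105:175,190:252],(266,300),interpolation=cv2.INTER_CUBIC)
o=np.hstack([f(s0),f(s1),f(s)]); o=np.clip(o.astype(float)*2,0,255).astype(np.uint8)
cv2.imwrite('pics/c4.png',o[:,:,::-1]); goal(.574,.2335,.124,93)
print(proj('side',bot.get_obs()['tcp_pos']))
E
```

```text
t 3.25 tcp [0.579  0.2343 0.167 ] F [ 0.1  0.6 -0. ] gap 0.002 gf 0.0
shift [ 5.2 -0.6 43. ] turn [ 0.001  0.004 -0.   ]
[220.78543106 144.12040314]
```

View pics/c4.png

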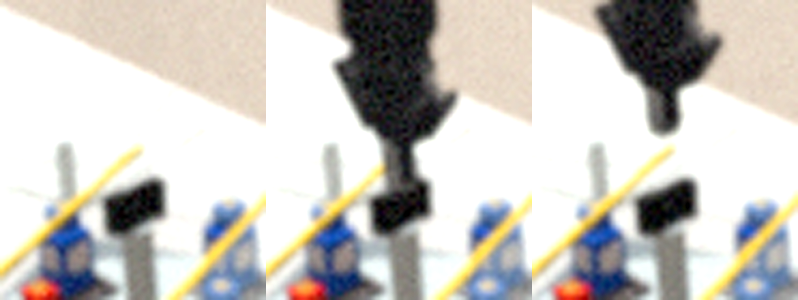

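```bash
python3 - <<'E'
from h import *
s=bot.snapshot('side').astype(int); s0=cv2.cvtColor(cv2.imread('pics/side0.png'),cv2.COLOR_BGR2RGB).astype(int)
d=np.abs(s-s0).max(2)[120:160,205:236]
for i in range(0,40,1): print(120+i,' '.join('%3d'%v for v in d[i]))
print(proj('side',bot.get_obs()['tcp_pos']), proj('side',[.2702,.5627,.2015]))
E
```

```text
120   2   2   2   2  17  54 103 125 134 135 129 130 127 120 125 129 116 122  97  97  98  98 103 103  90  78  44  10   6   5   2
121   2   2   5   2   7  34  69 104 123 144 132 122 131 131 127 124 121 128 114 118  97  95  96 105  82  49  22   4   0   5   3
122   2   1   2   3   1  14  36  64  78 100 128 131 140 124 130 140 125 132 131 131 118 112 100 103  61  35   5   3   2   2   3
123   3   1   1   3   1   2  11  26  37  71 106 128 130 137 144 141 134 132 137 140 125 110 104  75  44  14   3   1   5   1   2
124   5   4   2   4   2   2   1   4  16  48  94 119 140 132 142 132 133 127 129 135 119  96  84  55  26  10   3   5   4   2   5
125   4   2   3   5   3   1   4   2   4  32  73 101 120 127 128 129 143 137 129 108  80  59  42  28  10   3   3   1   3   2   1
126   1   1   2   2   4   2   1   4   2  14  37  67 101 114 135 131 140 148 110  78  40  16  10  10   1   2   5   3   1   1   1
127   4   1   2   2   2   4   1   3   4   3  16  56  97 109 113 125 130 136  96  46  17   1   2   2   1   2   1   2   3   1   3
128   2   1   1   1   2   4   0   4   2   1  11  51  92  98 101 123 135 137 
[... 3375 characters left out ...]
   7
155   1   4   1   4   2   2   1   1   5   2   6  14   4  12  15  10  11  13   7   6   6   8   4   5   2   2   4   3   2   1   2
156   8   6   7   4   4   6   4   2   0   5   8  12   7   7   7  10  12   2   2   6   4   1   5   2   2   3   1   1   2   2   2
157   1  11   3   1   4   3   4   2   2   3   2   9   7   9   5  10   4   6   3   2   2   4   1   1   3   1   1   2   3   4   2
158   6  15   4   1   2   1   4   3   3   3   2   5   6   8   8   3   2   1   2   1   2   4   2   2   3   2   7   3   3   2   3
159  11   2   8   5   4   4   5   3   3   2   7   2   3   4   5   2   8   1   2   1   4   4   5   2   4   1   2   2   2   4   2
[220.63684132 144.58228416] [ 91.56151016 132.80435765]
```

```bash
python3 - <<'E'
import cv2,numpy as np
a=cv2.imread('pics/side0.png')[70:140,50:130]; b=cv2.imread('pics/top0.png')[245:305,30:110]
o=np.hstack([cv2.resize(a,(400,350),interpolation=3),cv2.resize(b,(400,350),interpolation=3)])
cv2.imwrite('pics/c5.png',np.clip(o.astype(float)*2,0,255).astype(np.uint8))
E
```

```text
(no output)
```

View pics/c5.png

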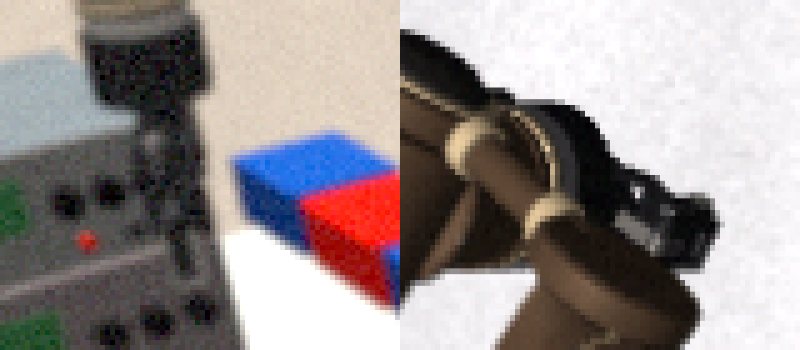

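The fingertips sit about 8 px higher in the side view than the TCP projection, so I need to know whether that offset is vertical or lateral.

```bash
python3 - <<'E'
from h import *
for z in(.2,.23,.28): print(z,proj('top',[.2702,.5627,z]),proj('side',[.2702,.5627,z]))
print([proj('side',[.579,.2343,z]) for z in (.167,.197,.2)])
d=np.abs(bot.snapshot('top').astype(int)-np.load('top0.npy')).max(2)>40
ys,xs=np.where(d[130:240,150:250]); print(proj('top',[.579,.2343,.2]))
goal(.5745,.234,.1,93)
E
```

```text
0.2 [ 82.55205085 273.96694237] [ 91.66414015 133.20414363]
0.23 [ 78.54346813 274.27003088] [ 89.59404902 125.12339071]
0.28 [ 71.44728002 274.80605209] [ 86.06118191 111.24885644]
[array([220.78730044, 144.12870698]), array([220.16725031, 135.95574751]), array([220.10455013, 135.1278616 ])]
[193.2256669  176.91562515]
t 3.35 tcp [0.5774 0.2338 0.1648] F [-1.3 -0.3  0.6] gap 0.002 gf 0.0
shift [ 2.9  0.3 64.8] turn [ 0.  0. -0.]
```

>>> drive_tool(
  plan=[
    [[3,0,0],[0,0,0],-1],
    [[3,0,0],[0,0,0],-1],
    [[3,0,0],[0,0,0],-1],
    [[3,0,0],[0,0,0],-1],
    [[3,0,30],[0,0,0],-1],
    [[3,0,60],[0,0,0],-1],
    [[3,0,70],[0,0,0],-1],
    [[3,0,70],[0,0,0],-1],
    [[3,0,70],[0,0,0],1],
    [[3,0,70],[0,0,0],1],
    [[3,0,70],[0,0,0],1],
    [[3,0,70],[0,0,0],1],
    [[3,0,70],[0,0,0],1],
    [[3,0,70],[0,0,0],1],
  ],
  force=30,
)

```text
t: 5.1
tcp_pos: [0.5748, 0.237, 0.0955]
orientation: [-0.081, 3.139, 0.009]
force: [-0.4, 7.9, 0.7]
finger_gap: 0.18
grasp_force: 32.3
```

>>> drive_tool(
  plan=[
    [[0,2,0],[0,0,0],1],
    [[0,2,0],[0,0,0.12],1],
    [[0,2,0],[0,0,0.25],1],
    [[0,2,0],[0,0,0.38],1],
    [[0,2,0],[0,0,0.51],1],
    [[0,2,0],[0,0,0.64],1],
    [[0,2,0],[0,0,0.77],1],
    [[0,2,0],[0,0,0.9],1],
    [[0,2,0],[0,0,1.03],1],
    [[0,2,0],[0,0,1.12],1],
    [[0,2,0],[0,0,1.16],1],
    [[0,2,0],[0,0,1.16],1],
    [[0,2,0],[0,0,1.16],1],
  ],
  force=50,
)

```text
t: 6.72
tcp_pos: [0.5769, 0.2404, 0.0956]
orientation: [1.653, 2.67, 0.016]
force: [4.7, 11.9, -1.8]
finger_gap: 0.18
grasp_force: 50.0
```

```bash
python3 - <<'E'
from h import *
goal(.576,.236,.2,26.4)
E
```

```text
t 6.72 tcp [0.5769 0.2404 0.0956] F [ 4.7 11.9 -1.8] gap 0.18 gf 50.0
shift [  -3.1   -1.8 -104.4] turn [ 0.009 -0.004  0.001]
```

>>> drive_tool(
  plan=[
    [[0,0,0],[0,0,0],-1],
    [[0,0,0],[0,0,0],-1],
    [[0,0,0],[0,0,0],-1],
    [[0,0,0],[0,0,0],-1],
    [[0,0,-60],[0,0,0],-1],
    [[0,0,-120],[0,0,0],-1],
    [[0,0,-120],[0,0,0],-1],
    [[0,0,-120],[0,0,0],-1],
  ],
)

```text
t: 7.72
tcp_pos: [0.5742, 0.2354, 0.2146]
orientation: [1.653, 2.672, -0.0]
force: [-0.5, 1.3, 0.2]
finger_gap: 0.999
grasp_force: 0.0
```

```bash
python3 - <<'E'
from h import *
goal(.42,-.05,.22,26.4)
E
```

```text
t 7.72 tcp [0.5742 0.2354 0.2146] F [-0.5  1.3  0.2] gap 0.999 gf 0.0
shift [-186.5 -265.4   -5.3] turn [0.    0.    0.002]
```

>>> drive_tool(
  plan=[
    [[-186,-265,0],[0,0,0],-1],
    [[-186,-265,0],[0,0,0],-1],
    [[-186,-265,0],[0,0,0],-1],
    [[-186,-265,0],[0,0,0],-1],
    [[-186,-265,0],[0,0,0],-1],
    [[-186,-265,0],[0,0,0],-1],
    [[-186,-265,0],[0,0,0],-1],
  ],
)

```text
t: 8.6
tcp_pos: [0.4194, -0.0492, 0.2133]
orientation: [-1.654, -2.668, 0.0]
force: [0.4, 0.2, -0.4]
finger_gap: 1.0
grasp_force: 0.0
```

```bash
cat >> h.py <<'E'
def packs():
    "list head centres (z .100) of packs in the magazine seen from the top"
    im=bot.snapshot('top'); r=[]
    for k in('blue','red'):
        m,b=blobs('top',im,k,(135,120,250,250))
        for c,s in b:
            r.append((k,s[4],pl('top',c,.088).round(4)))
    return im,r
E
python3 - <<'E'
from h import *
im,r=packs(); np.save('t2.npy',im)
for k in('blue','red'): print(k,[pl('top',b[0],.088).round(4) for b in blobs('top',np.load('top0.npy'),k,(135,120,250,250))[1]])
print('now',r)
cv2.imwrite('pics/t2.png',cv2.resize(im[110:260,130:350],(800,545),interpolation=cv2.INTER_CUBIC)[:,:,::-1])
goal(.4864,.1912,.2,26.4)
E
```

```text
blue [array([0.671 , 0.2399, 0.088 ]), array([0.5805, 0.1348, 0.088 ]), array([0.5668, 0.3364, 0.088 ])]
red [array([0.4772, 0.2301, 0.088 ])]
now [('blue', np.int32(75), array([0.6612, 0.279 , 0.088 ])), ('blue', np.int32(79), array([0.6177, 0.1462, 0.088 ])), ('blue', np.int32(90), array([0.4857, 0.1903, 0.088 ]))]
t 8.65 tcp [ 0.4201 -0.0485  0.2136] F [-0.8  0.5 -0.4] gap 0.999 gf 0.0
shift [185.  166.2  13.8] turn [-0.001 -0.002  0.001]
```

View pics/t2.png

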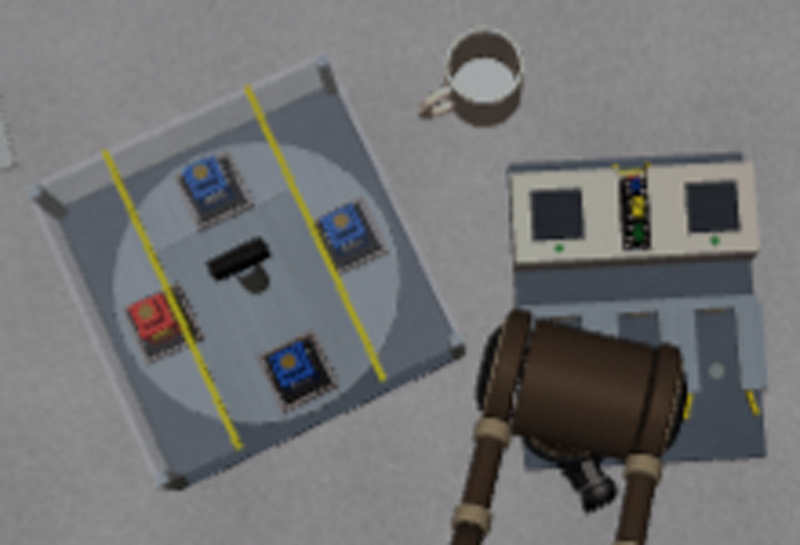

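The blue pack now stands at the front (t2 crop (292,362)), centred between the yellow edges, and red is at (155,325). Going to pick it.

>>> drive_tool(
  plan=[
    [[186,167,0],[0,0,0],-1],
    [[186,167,0],[0,0,0],-1],
    [[186,167,0],[0,0,0],-1],
    [[186,167,0],[0,0,0],-1],
    [[186,167,0],[0,0,0],-1],
    [[186,167,0],[0,0,0],-1],
    [[186,167,0],[0,0,0],-1],
  ],
)

```text
t: 9.52
tcp_pos: [0.4862, 0.1913, 0.2141]
orientation: [-1.653, -2.671, 0.002]
force: [0.2, -0.7, -0.9]
finger_gap: 0.999
grasp_force: 0.0
```

```bash
python3 - <<'E'
from h import *
goal(.487,.192,.017,26.4)
E
```

```text
t 9.53 tcp [0.4862 0.1913 0.2141] F [ 0.2 -0.7 -0.9] gap 0.999 gf 0.0
shift [  0.3   1.2 197.1] turn [-0.001  0.     0.002]
```

>>> drive_tool(
  plan=[
    [[0,1,60],[0,0,0],-1],
    [[0,1,110],[0,0,0],-1],
    [[0,1,140],[0,0,0],-1],
    [[0,1,165],[0,0,0],-1],
    [[0,1,185],[0,0,0],-1],
    [[0,1,197],[0,0,0],-1],
    [[0,1,197],[0,0,0],-1],
  ],
)

```text
t: 10.4
tcp_pos: [0.487, 0.1914, 0.017]
orientation: [-1.654, -2.67, 0.002]
force: [0.3, -0.0, 0.5]
finger_gap: 0.999
grasp_force: 0.0
```

>>> drive_tool(
  plan=[
    [[0,0,0],[0,0,0],1],
    [[0,0,0],[0,0,0],1],
    [[0,0,0],[0,0,0],1],
    [[0,0,0],[0,0,0],1],
    [[0,0,0],[0,0,0],1],
  ],
  force=60,
)

```text
t: 11.02
tcp_pos: [0.4886, 0.1927, 0.0185]
orientation: [1.652, 2.671, 0.002]
force: [-0.6, 0.2, 5.4]
finger_gap: 0.393
grasp_force: 60.6
```

```bash
python3 - <<'E'
from h import *
goal(.487,.192,.13,26.4)
s=bot.snapshot('side'); v=proj('side',[.487,.192,.06]).astype(int)
cv2.imwrite('pics/s3.png',cv2.resize(s[v[1]-60:v[1]+30,v[0]-60:v[0]+60],(640,480),interpolation=cv2.INTER_CUBIC)[:,:,::-1])
E
```

```text
t 11.03 tcp [0.4886 0.1927 0.0185] F [-0.6  0.2  5.4] gap 0.393 gf 60.6
shift [   0.    -1.6 -111.5] turn [0.002 0.    0.002]
```

View pics/s3.png

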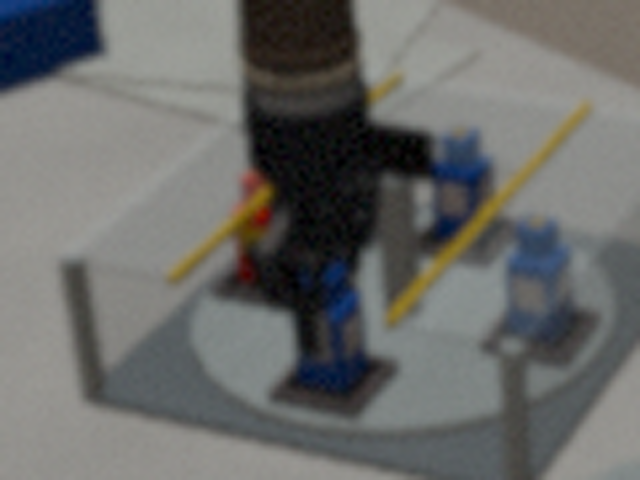

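Gap 0.39 corresponds to 33 mm, and the side view shows the body held between the pads in the front pocket. Lifting.

>>> drive_tool(
  plan=[
    [[0,0,-15],[0,0,0],1],
    [[0,0,-45],[0,0,0],1],
    [[0,0,-85],[0,0,0],1],
    [[0,0,-125],[0,0,0],1],
    [[0,0,-140],[0,0,0],1],
    [[0,0,-140],[0,0,0],1],
  ],
)

```text
t: 11.82
tcp_pos: [0.4877, 0.1924, 0.158]
orientation: [1.652, 2.671, 0.001]
force: [-0.5, 0.1, -3.0]
finger_gap: 0.391
grasp_force: 61.7
```

```bash
python3 - <<'E'
from h import *
goal(.4433,-.2197,.158,3.7)
E
```

```text
t 11.82 tcp [0.4877 0.1924 0.158 ] F [-0.5  0.1 -3. ] gap 0.391 gf 61.7
shift [-3.489e+02 -2.238e+02 -1.000e-01] turn [ 0.001 -0.     0.398]
```

>>> drive_tool(
  plan=[
    [[-35,-22,0],[0,0,0.05],1],
    [[-85,-54,0],[0,0,0.1],1],
    [[-135,-87,0],[0,0,0.15],1],
    [[-185,-119,0],[0,0,0.2],1],
    [[-235,-151,0],[0,0,0.25],1],
    [[-285,-183,0],[0,0,0.3],1],
    [[-330,-211,0],[0,0,0.35],1],
    [[-349,-224,0],[0,0,0.398],1],
    [[-349,-224,0],[0,0,0.398],1],
    [[-349,-224,0],[0,0,0.398],1],
    [[-349,-224,0],[0,0,0.398],1],
  ],
)

```text
t: 13.2
tcp_pos: [0.4426, -0.2185, 0.1567]
orientation: [-2.145, -2.293, 0.0]
force: [-0.4, 0.0, -2.9]
finger_gap: 0.388
grasp_force: 61.6
```

```bash
python3 - <<'E'
from h import *
goal(.4433,-.2197,.028,3.7)
im=bot.snapshot('top'); m,b=blobs('top',im,'blue',(250,160,350,300)); print([(c,s[4],pl('top',c,.228).round(4)) for c,s in b])
E
```

```text
t 13.2 tcp [ 0.4426 -0.2185  0.1567] F [-0.4  0.  -2.9] gap 0.388 gf 61.6
shift [ -1.4   0.8 128.7] turn [-0.001 -0.001  0.002]
[]
```

>>> drive_tool(
  plan=[
    [[-1,1,50],[0,0,0],1],
    [[-1,1,95],[0,0,0],1],
    [[-1,1,118],[0,0,0],1],
    [[-1,1,126],[0,0,0],1],
    [[-1,1,130],[0,0,0],1],
    [[-1,1,132],[0,0,0],1],
    [[-1,1,133],[0,0,0],1],
    [[-1,1,133],[0,0,0],1],
  ],
)

```text
t: 14.25
tcp_pos: [0.4446, -0.2212, 0.0252]
orientation: [2.147, 2.292, 0.0]
force: [0.5, -0.5, -2.8]
finger_gap: 0.386
grasp_force: 61.4
```

```bash
python3 - <<'E'
from h import *
goal(.4433,-.2197,.0245,3.7)
v=proj('side',[.46,-.21,.05]).astype(int)
s=bot.snapshot('side'); cv2.imwrite('pics/s4.png',cv2.resize(s[v[1]-60:v[1]+40,v[0]-60:v[0]+70],(780,600),interpolation=cv2.INTER_CUBIC)[:,:,::-1])
E
```

```text
t 14.25 tcp [ 0.4446 -0.2212  0.0252] F [ 0.5 -0.5 -2.8] gap 0.386 gf 61.4
shift [ 1.6 -1.2  0.7] turn [0.001 0.001 0.   ]
```

View pics/s4.png

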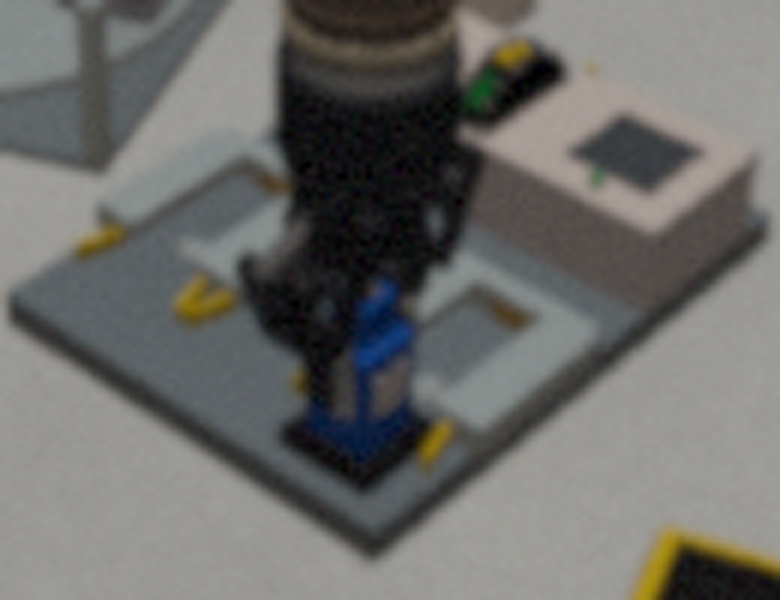

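The pack is just over the dock floor in front of bay1's guides (crop (360,450)). Easing it down.

>>> drive_tool(
  plan=[
    [[1,-1,1],[0,0,0],1],
    [[1,-1,2],[0,0,0],1],
    [[1,-1,2],[0,0,0],1],
  ],
)

```text
t: 14.68
tcp_pos: [0.4442, -0.2208, 0.0245]
orientation: [2.147, 2.291, 0.0]
force: [-1.3, -0.2, 8.7]
finger_gap: 0.387
grasp_force: 62.9
```

>>> drive_tool(
  plan=[
    [[0,0,-1.5],[0,0,0],1],
    [[0,4,-1.5],[0,0,0],1],
    [[0,8,-1.5],[0,0,0],1],
    [[0,12,-1.5],[0,0,0],1],
    [[0,16,-1.5],[0,0,0],1],
    [[0,20,-1.5],[0,0,0],1],
    [[0,20,-1.5],[0,0,0],1],
  ],
)

```text
t: 15.55
tcp_pos: [0.4624, -0.2186, 0.0245]
orientation: [-2.146, -2.292, 0.002]
force: [-3.8, -0.0, 5.8]
finger_gap: 0.389
grasp_force: 62.8
```

>>> drive_tool(
  plan=[
    [[0,5,0],[0,0,0],1],
    [[0,10,0],[0,0,0],1],
    [[0,15,0],[0,0,0],1],
    [[0,20,0],[0,0,0],1],
    [[0,25,0],[0,0,0],1],
    [[0,30,0],[0,0,0],1],
    [[0,35,0],[0,0,0],1],
    [[0,40,0],[0,0,0],1],
    [[0,45,0],[0,0,0],1],
    [[0,50,0],[0,0,0],1],
    [[0,55,0],[0,0,0],1],
    [[0,55,0],[0,0,0],1],
  ],
)

```text
t: 17.05
tcp_pos: [0.5178, -0.215, 0.0245]
orientation: [-2.148, -2.292, 0.001]
force: [-2.5, 0.5, 5.9]
finger_gap: 0.39
grasp_force: 62.6
```

>>> drive_tool(
  plan=[
    [[0,4,0],[0,0,0],1],
    [[0,8,0],[0,0,0],1],
    [[0,12,0],[0,0,0],1],
    [[0,15,0],[0,0,0],1],
    [[0,15,0],[0,0,0],1],
  ],
)

```text
t: 17.68
tcp_pos: [0.5286, -0.2144, 0.0246]
orientation: [-2.141, -2.289, 0.01]
force: [-12.6, -1.6, 14.6]
finger_gap: 0.388
grasp_force: 63.9
```

>>> drive_tool(
  plan=[
    [[0,3,0],[0,0,0],1],
    [[0,6,0],[0,0,0],1],
    [[0,6,0],[0,0,0],1],
  ],
)

```text
t: 18.05
tcp_pos: [0.5287, -0.2143, 0.0249]
orientation: [-2.133, -2.283, 0.022]
force: [-25.5, -3.6, 26.0]
finger_gap: 0.391
grasp_force: 65.3
```

>>> drive_tool(
  plan=[
    [[0,-6,0],[0,0,0],1],
    [[0,-8,0],[0,0,0],1],
    [[0,-8,0],[0,0,0],-0.3],
    [[0,-8,0],[0,0,0],-0.3],
    [[0,-8,0],[0,0,0],-0.3],
    [[0,-8,0],[0,0,0],-0.3],
    [[0,-8,-40],[0,0,0],-0.3],
    [[0,-8,-100],[0,0,0],-0.3],
    [[0,-8,-150],[0,0,0],-0.3],
    [[0,-8,-180],[0,0,0],-0.3],
    [[0,-8,-180],[0,0,0],-0.3],
  ],
)

```text
t: 19.42
tcp_pos: [0.5334, -0.2153, 0.2076]
orientation: [2.143, 2.287, 0.004]
force: [-1.0, -0.7, 0.0]
finger_gap: 0.646
grasp_force: 0.0
```

```bash
python3 - <<'E'
from h import *
goal(.577,.238,.2,26.4)
E
```

```text
t 19.43 tcp [ 0.5334 -0.2153  0.2076] F [-1.  -0.7  0. ] gap 0.646 gf 0.0
shift [449.5  73.    6.4] turn [ 0.006  0.005 -0.396]
```

>>> drive_tool(
  plan=[
    [[450,73,0],[0,0,-0.396],-0.3],
    [[450,73,0],[0,0,-0.396],-0.3],
    [[450,73,0],[0,0,-0.396],-0.3],
    [[450,73,0],[0,0,-0.396],-0.3],
    [[450,73,0],[0,0,-0.396],-0.3],
    [[450,73,0],[0,0,-0.396],-0.3],
    [[450,73,0],[0,0,-0.396],-0.3],
    [[450,73,0],[0,0,-0.396],-0.3],
    [[450,73,0],[0,0,-0.396],-0.3],
    [[450,73,0],[0,0,-0.396],-0.3],
    [[450,73,0],[0,0,-0.396],-0.3],
  ],
)

```text
t: 20.8
tcp_pos: [0.5746, 0.2377, 0.2038]
orientation: [-1.658, -2.668, 0.001]
force: [0.7, -0.6, 0.2]
finger_gap: 0.652
grasp_force: 0.0
```

```bash
python3 - <<'E'
from h import *
goal(.5765,.2385,.095,26.4)
E
```

```text
t 20.8 tcp [0.5746 0.2377 0.2038] F [ 0.7 -0.6  0.2] gap 0.652 gf 0.0
shift [-1.000e-01  2.200e+00  1.088e+02] turn [-0.001  0.    -0.002]
```

>>> drive_tool(
  plan=[
    [[0,2,50],[0,0,0],-0.3],
    [[0,2,95],[0,0,0],-0.3],
    [[0,2,108],[0,0,0],-0.3],
    [[0,2,108],[0,0,0],-0.3],
    [[0,2,108],[0,0,0],1],
    [[0,2,108],[0,0,0],1],
    [[0,2,108],[0,0,0],1],
    [[0,2,108],[0,0,0],1],
    [[0,2,108],[0,0,0],1],
  ],
  force=50,
)

```text
t: 21.92
tcp_pos: [0.5766, 0.2403, 0.0985]
orientation: [1.654, 2.67, -0.0]
force: [-2.7, -1.7, 5.6]
finger_gap: 0.17
grasp_force: 52.9
```

>>> drive_tool(
  plan=[
    [[0,0,0],[0,0,0.06],1],
    [[0,0,0],[0,0,0.18],1],
    [[0,0,0],[0,0,0.31],1],
    [[0,0,0],[0,0,0.44],1],
    [[0,0,0],[0,0,0.57],1],
    [[0,0,0],[0,0,0.7],1],
    [[0,0,0],[0,0,0.83],1],
    [[0,0,0],[0,0,0.96],1],
    [[0,0,0],[0,0,1.09],1],
    [[0,0,0],[0,0,1.22],1],
    [[0,0,0],[0,0,1.35],1],
    [[0,0,0],[0,0,1.48],1],
    [[0,0,0],[0,0,1.55],1],
    [[0,0,0],[0,0,1.571],1],
    [[0,0,0],[0,0,1.571],1],
  ],
)

```text
t: 23.8
tcp_pos: [0.5818, 0.2387, 0.0985]
orientation: [3.054, 0.717, 0.016]
force: [9.0, -5.8, -2.7]
finger_gap: 0.174
grasp_force: 51.9
```

>>> drive_tool(
  plan=[
    [[0,0,0],[0,0,0],1],
    [[0,0,0],[0,0,0],-0.3],
    [[0,0,0],[0,0,0],-0.3],
    [[0,0,0],[0,0,0],-0.3],
    [[0,0,-50],[0,0,0],-0.3],
    [[0,0,-105],[0,0,0],-0.3],
    [[0,0,-105],[0,0,0],-0.3],
    [[0,0,-105],[0,0,0],-0.3],
  ],
)

```text
t: 24.8
tcp_pos: [0.5759, 0.2407, 0.2012]
orientation: [-3.058, -0.718, 0.0]
force: [0.2, 0.7, -0.8]
finger_gap: 0.646
grasp_force: 0.0
```

```bash
python3 - <<'E'
from h import *
goal(.4,.0,.2,26.4)
E
```

```text
t 24.8 tcp [0.5759 0.2407 0.2012] F [ 0.2  0.7 -0.8] gap 0.646 gf 0.0
shift [-264.6  137.2    1.2] turn [-0.   -0.   -1.57]
```

>>> drive_tool(
  plan=[
    [[-265,137,0],[0,0,-1.57],-0.5],
    [[-265,137,0],[0,0,-1.57],-0.5],
    [[-265,137,0],[0,0,-1.57],-0.5],
    [[-265,137,0],[0,0,-1.57],-0.5],
    [[-265,137,0],[0,0,-1.57],-0.5],
    [[-265,137,0],[0,0,-1.57],-0.5],
    [[-265,137,0],[0,0,-1.57],-0.5],
    [[-265,137,0],[0,0,-1.57],-0.5],
    [[-265,137,0],[0,0,-1.57],-0.5],
    [[-265,137,0],[0,0,-1.57],-0.5],
  ],
)

```text
t: 26.05
tcp_pos: [0.3983, 0.0001, 0.1993]
orientation: [-1.656, -2.666, 0.003]
force: [-0.7, -1.1, -0.0]
finger_gap: 0.752
grasp_force: 0.0
```

```bash
python3 - <<'E'
from h import *
im,r=packs(); print(r)
m,b=blobs('top',im,'blue',(250,160,350,300)); print('dock',[(c,s[4],pl('top',c,.094).round(4)) for c,s in b])
goal(.4886,.1927,.2,26.4)
E
```

```text
[('blue', np.int32(84), array([0.6178, 0.1458, 0.088 ])), ('blue', np.int32(90), array([0.4857, 0.1907, 0.088 ]))]
dock [(array([328.3, 200.2]), np.int32(83), array([ 0.5257, -0.2114,  0.094 ]))]
t 26.1 tcp [3.986e-01 1.000e-04 1.996e-01] F [0.2 0.5 0.1] gap 0.746 gf 0.0
shift [132.9 165.9  -0.6] turn [-0.003 -0.002 -0.002]
```

>>> drive_tool(
  plan=[
    [[133,166,0],[0,0,0],-1],
    [[133,166,0],[0,0,0],-1],
    [[133,166,0],[0,0,0],-1],
    [[133,166,0],[0,0,0],-1],
    [[133,166,0],[0,0,0],-1],
    [[133,166,0],[0,0,0],-1],
  ],
)

```text
t: 26.85
tcp_pos: [0.4885, 0.192, 0.2002]
orientation: [-1.657, -2.668, 0.003]
force: [0.4, -1.2, -0.6]
finger_gap: 1.001
grasp_force: 0.0
```

```bash
python3 - <<'E'
from h import *
goal(.488,.1925,.0175,26.4)
E
```

```text
t 26.85 tcp [0.4885 0.192  0.2002] F [ 0.4 -1.2 -0.6] gap 1.001 gf 0.0
shift [  0.7   0.2 182.7] turn [-0.003  0.    -0.001]
```

>>> drive_tool(
  plan=[
    [[1,0,55],[0,0,0],-1],
    [[1,0,100],[0,0,0],-1],
    [[1,0,130],[0,0,0],-1],
    [[1,0,155],[0,0,0],-1],
    [[1,0,175],[0,0,0],-1],
    [[1,0,182],[0,0,0],-1],
    [[1,0,182],[0,0,0],-1],
    [[1,0,182],[0,0,0],1],
    [[1,0,182],[0,0,0],1],
    [[1,0,182],[0,0,0],1],
    [[1,0,182],[0,0,0],1],
    [[1,0,182],[0,0,0],1],
  ],
  force=60,
)

```text
t: 28.35
tcp_pos: [0.4898, 0.194, 0.0203]
orientation: [1.656, 2.669, 0.001]
force: [-2.0, -0.6, 5.6]
finger_gap: 0.39
grasp_force: 60.4
```

>>> drive_tool(
  plan=[
    [[0,0,-15],[0,0,0],1],
    [[0,0,-45],[0,0,0],1],
    [[0,0,-85],[0,0,0],1],
    [[0,0,-125],[0,0,0],1],
    [[0,0,-140],[0,0,0],1],
    [[0,0,-140],[0,0,0],1],
  ],
)

```text
t: 29.1
tcp_pos: [0.4898, 0.194, 0.16]
orientation: [1.655, 2.668, 0.003]
force: [0.4, -0.1, -3.8]
finger_gap: 0.392
grasp_force: 60.3
```

```bash
python3 - <<'E'
from h import *
goal(.5238-.0858,-.1403-.0056,.158,3.7)
E
```

```text
t 29.1 tcp [0.4898 0.194  0.16  ] F [ 0.4 -0.1 -3.8] gap 0.392 gf 60.3
shift [-281.5 -197.3    1.6] turn [ 0.003 -0.     0.396]
```

>>> drive_tool(
  plan=[
    [[-35,-25,0],[0,0,0.05],1],
    [[-80,-56,0],[0,0,0.1],1],
    [[-125,-88,0],[0,0,0.15],1],
    [[-170,-119,0],[0,0,0.2],1],
    [[-215,-151,0],[0,0,0.25],1],
    [[-255,-179,0],[0,0,0.3],1],
    [[-281,-197,0],[0,0,0.35],1],
    [[-281,-197,0],[0,0,0.396],1],
    [[-281,-197,0],[0,0,0.396],1],
    [[-281,-197,0],[0,0,0.396],1],
  ],
)

```text
t: 30.35
tcp_pos: [0.4364, -0.1449, 0.1577]
orientation: [-2.146, -2.291, 0.001]
force: [-0.0, 0.1, -2.5]
finger_gap: 0.39
grasp_force: 60.5
```

```bash
python3 - <<'E'
from h import *
goal(.438,-.1459,.029,3.7)
E
```

```text
t 30.35 tcp [ 0.4364 -0.1449  0.1577] F [-0.   0.1 -2.5] gap 0.39 gf 60.5
shift [ -1.3   1.8 128.7] turn [-0.002 -0.001  0.001]
```

>>> drive_tool(
  plan=[
    [[-1,1,50],[0,0,0],1],
    [[-1,1,95],[0,0,0],1],
    [[-1,1,118],[0,0,0],1],
    [[-1,1,126],[0,0,0],1],
    [[-1,1,129],[0,0,0],1],
    [[-1,1,131],[0,0,0],1],
    [[-1,1,131],[0,0,0],1],
  ],
)

```text
t: 31.22
tcp_pos: [0.4393, -0.1468, 0.029]
orientation: [2.148, 2.29, 0.001]
force: [-0.3, 0.1, -2.4]
finger_gap: 0.387
grasp_force: 60.4
```

>>> drive_tool(
  plan=[
    [[0,0,1],[0,0,0],1],
    [[0,0,2],[0,0,0],1],
    [[0,0,2],[0,0,0],1],
  ],
)

```text
t: 31.6
tcp_pos: [0.4387, -0.1467, 0.0263]
orientation: [2.149, 2.291, 0.0]
force: [0.2, -0.9, -1.6]
finger_gap: 0.39
grasp_force: 60.5
```

>>> drive_tool(
  plan=[
    [[0,4,0.5],[0,0,0],1],
    [[0,8,0.5],[0,0,0],1],
    [[0,12,0.5],[0,0,0],1],
    [[0,16,0.5],[0,0,0],1],
    [[0,20,0.5],[0,0,0],1],
    [[0,20,0.5],[0,0,0],1],
  ],
)

```text
t: 32.35
tcp_pos: [0.4576, -0.1452, 0.0263]
orientation: [-2.147, -2.29, 0.002]
force: [-4.5, 0.0, 7.0]
finger_gap: 0.39
grasp_force: 61.9
```

Home is about 66 mm on.

>>> drive_tool(
  plan=[
    [[0,5,0],[0,0,0],1],
    [[0,10,0],[0,0,0],1],
    [[0,15,0],[0,0,0],1],
    [[0,20,0],[0,0,0],1],
    [[0,25,0],[0,0,0],1],
    [[0,30,0],[0,0,0],1],
    [[0,35,0],[0,0,0],1],
    [[0,40,0],[0,0,0],1],
    [[0,45,0],[0,0,0],1],
    [[0,50,0],[0,0,0],1],
    [[0,55,0],[0,0,0],1],
    [[0,60,0],[0,0,0],1],
    [[0,65,0],[0,0,0],1],
    [[0,69,0],[0,0,0],1],
    [[0,72,0],[0,0,0],1],
    [[0,72,0],[0,0,0],1],
  ],
)

```text
t: 34.35
tcp_pos: [0.5241, -0.1408, 0.0266]
orientation: [-2.139, -2.286, 0.015]
force: [-15.7, -2.5, 19.3]
finger_gap: 0.385
grasp_force: 63.4
```

>>> drive_tool(
  plan=[
    [[0,3,0],[0,0,0],1],
    [[0,5,0],[0,0,0],1],
    [[0,5,0],[0,0,0],1],
  ],
)

```text
t: 34.72
tcp_pos: [0.5242, -0.1408, 0.0268]
orientation: [-2.132, -2.281, 0.025]
force: [-25.6, -3.9, 29.1]
finger_gap: 0.389
grasp_force: 64.6
```

>>> drive_tool(
  plan=[
    [[0,-6,0],[0,0,0],1],
    [[0,-8,0],[0,0,0],1],
    [[0,-8,0],[0,0,0],-0.3],
    [[0,-8,0],[0,0,0],-0.3],
    [[0,-8,0],[0,0,0],-0.3],
    [[0,-8,0],[0,0,0],-0.3],
    [[0,-8,-40],[0,0,0],-0.3],
    [[0,-8,-100],[0,0,0],-0.3],
    [[0,-8,-150],[0,0,0],-0.3],
    [[0,-8,-180],[0,0,0],-0.3],
    [[0,-8,-180],[0,0,0],-0.3],
  ],
)

```text
t: 36.1
tcp_pos: [0.5298, -0.1416, 0.2089]
orientation: [2.145, 2.287, 0.005]
force: [-0.1, 0.7, -0.7]
finger_gap: 0.652
grasp_force: 0.0
```

```bash
python3 - <<'E'
from h import *
goal(.579,.240,.2,116.4)
E
```

```text
t 36.1 tcp [ 0.5298 -0.1416  0.2089] F [-0.1  0.7 -0.7] gap 0.652 gf 0.0
shift [377.7  73.5   8.4] turn [ 0.002  0.008 -1.967]
```

>>> drive_tool(
  plan=[
    [[378,73,8],[0,0,-1.967],-0.3],
    [[378,73,8],[0,0,-1.967],-0.3],
    [[378,73,8],[0,0,-1.967],-0.3],
    [[378,73,8],[0,0,-1.967],-0.3],
    [[378,73,8],[0,0,-1.967],-0.3],
    [[378,73,8],[0,0,-1.967],-0.3],
    [[378,73,8],[0,0,-1.967],-0.3],
    [[378,73,8],[0,0,-1.967],-0.3],
    [[378,73,8],[0,0,-1.967],-0.3],
    [[378,73,8],[0,0,-1.967],-0.3],
    [[378,73,8],[0,0,-1.967],-0.3],
    [[378,73,8],[0,0,-1.967],-0.3],
    [[378,73,8],[0,0,-1.967],-0.3],
  ],
)

```text
t: 37.72
tcp_pos: [0.5752, 0.2409, 0.1961]
orientation: [0.714, -3.057, 0.0]
force: [0.8, 0.4, -0.1]
finger_gap: 0.654
grasp_force: 0.0
```

```bash
python3 - <<'E'
from h import *
goal(.579,.240,.096,116.4)
E
```

```text
t 37.73 tcp [0.5752 0.2409 0.1961] F [ 0.8  0.4 -0.1] gap 0.654 gf 0.0
shift [ -3.2  -2.5 100.1] turn [ 0.    -0.002 -0.002]
```

>>> drive_tool(
  plan=[
    [[-3,-2,50],[0,0,0],-0.3],
    [[-3,-2,90],[0,0,0],-0.3],
    [[-3,-2,100],[0,0,0],-0.3],
    [[-3,-2,100],[0,0,0],-0.3],
    [[-3,-2,100],[0,0,0],1],
    [[-3,-2,100],[0,0,0],1],
    [[-3,-2,100],[0,0,0],1],
    [[-3,-2,100],[0,0,0],1],
    [[-3,-2,100],[0,0,0],1],
  ],
  force=50,
)

```text
t: 38.85
tcp_pos: [0.5822, 0.2389, 0.1]
orientation: [-0.717, 3.054, -0.006]
force: [2.9, -5.1, 2.5]
finger_gap: 0.177
grasp_force: 50.7
```

>>> drive_tool(
  plan=[
    [[0,0,0],[0,0,0.06],1],
    [[0,0,0],[0,0,0.18],1],
    [[0,0,0],[0,0,0.31],1],
    [[0,0,0],[0,0,0.44],1],
    [[0,0,0],[0,0,0.57],1],
    [[0,0,0],[0,0,0.7],1],
    [[0,0,0],[0,0,0.83],1],
    [[0,0,0],[0,0,0.96],1],
    [[0,0,0],[0,0,1.09],1],
    [[0,0,0],[0,0,1.22],1],
    [[0,0,0],[0,0,1.35],1],
    [[0,0,0],[0,0,1.48],1],
    [[0,0,0],[0,0,1.55],1],
    [[0,0,0],[0,0,1.571],1],
    [[0,0,0],[0,0,1.571],1],
  ],
)

```text
t: 40.72
tcp_pos: [0.5801, 0.2329, 0.1]
orientation: [1.651, 2.665, -0.018]
force: [-2.7, -18.9, 9.3]
finger_gap: 0.178
grasp_force: 51.6
```

>>> drive_tool(
  plan=[
    [[0,0,0],[0,0,0],1],
    [[0,0,0],[0,0,0],-0.3],
    [[0,0,0],[0,0,0],-0.3],
    [[0,0,0],[0,0,0],-0.3],
    [[0,0,-50],[0,0,0],-0.3],
    [[0,0,-105],[0,0,0],-0.3],
    [[0,0,-105],[0,0,0],-0.3],
    [[0,0,-105],[0,0,0],-0.3],
  ],
)

```text
t: 41.72
tcp_pos: [0.5792, 0.2411, 0.2026]
orientation: [-1.656, -2.67, -0.0]
force: [-0.3, 0.3, -0.5]
finger_gap: 0.649
grasp_force: 0.0
```

```bash
python3 - <<'E'
from h import *
goal(.4,.0,.2,26.4)
E
```

```text
t 41.73 tcp [0.5792 0.2411 0.2026] F [-0.3  0.3 -0.5] gap 0.649 gf 0.0
shift [-136.3 -267.7    2.6] turn [ 0. -0. -0.]
```

>>> drive_tool(
  plan=[
    [[-136,-268,0],[0,0,0],-0.5],
    [[-136,-268,0],[0,0,0],-0.5],
    [[-136,-268,0],[0,0,0],-0.5],
    [[-136,-268,0],[0,0,0],-0.5],
    [[-136,-268,0],[0,0,0],-0.5],
    [[-136,-268,0],[0,0,0],-0.5],
    [[-136,-268,0],[0,0,0],-0.5],
  ],
)

```text
t: 42.6
tcp_pos: [0.3994, 0.0001, 0.2017]
orientation: [-1.657, -2.668, 0.0]
force: [0.2, -0.0, 0.5]
finger_gap: 0.747
grasp_force: 0.0
```

```bash
python3 - <<'E'
from h import *
im,r=packs(); print(r)
m,b=blobs('top',im,'blue',(250,160,350,300)); print('dock',[(c,s[4],pl('top',c,.094).round(4)) for c,s in b])
goal(.4886,.1927,.2,26.4)
cv2.imwrite('pics/t5.png',cv2.resize(im[110:260,130:350],(800,545),interpolation=cv2.INTER_CUBIC)[:,:,::-1])
E
```

```text
[('blue', np.int32(91), array([0.4857, 0.1907, 0.088 ]))]
dock [(array([328.4, 200.3]), np.int32(82), array([ 0.5254, -0.2118,  0.094 ])), (array([307.1, 201.5]), np.int32(85), array([ 0.5202, -0.1391,  0.094 ]))]
t 42.65 tcp [0.3999 0.0004 0.2019] F [-0.1 -0.2 -0.7] gap 0.753 gf 0.0
shift [132.8 164.9   2. ] turn [-0.001 -0.001 -0.   ]
```

View pics/t5.png

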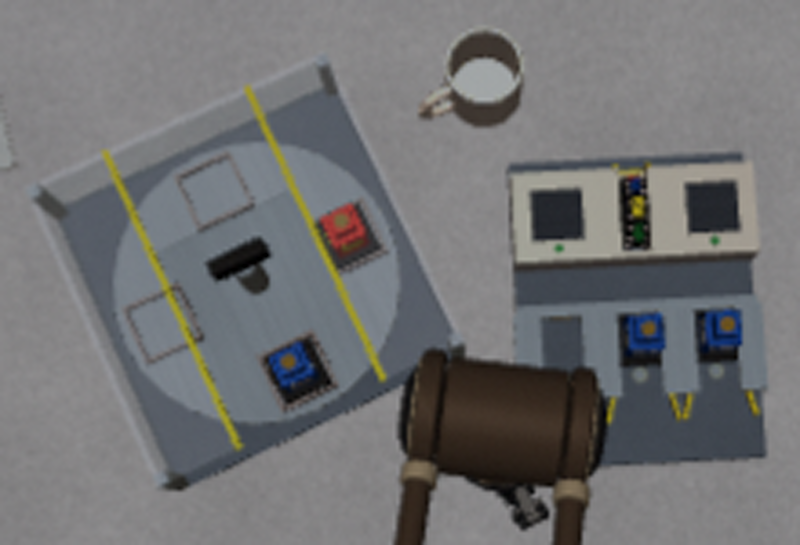

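Two packs are home, with the balls visible behind them at crop (640,375) and (716,370). The third blue pack is at the front (292,365), and red is at (345,235).

>>> drive_tool(
  plan=[
    [[133,165,0],[0,0,0],-1],
    [[133,165,0],[0,0,0],-1],
    [[133,165,0],[0,0,0],-1],
    [[133,165,0],[0,0,0],-1],
    [[133,165,0],[0,0,0],-1],
    [[133,165,0],[0,0,0],-1],
  ],
)

```text
t: 43.4
tcp_pos: [0.4878, 0.1925, 0.2017]
orientation: [-1.654, -2.67, 0.003]
force: [-0.2, 0.4, -0.1]
finger_gap: 1.001
grasp_force: 0.0
```

>>> drive_tool(
  plan=[
    [[1,0,55],[0,0,0],-1],
    [[1,0,100],[0,0,0],-1],
    [[1,0,130],[0,0,0],-1],
    [[1,0,155],[0,0,0],-1],
    [[1,0,175],[0,0,0],-1],
    [[1,0,183],[0,0,0],-1],
    [[1,0,183],[0,0,0],-1],
    [[1,0,183],[0,0,0],1],
    [[1,0,183],[0,0,0],1],
    [[1,0,183],[0,0,0],1],
    [[1,0,183],[0,0,0],1],
    [[1,0,183],[0,0,0],1],
  ],
  force=60,
)

```text
t: 44.9
tcp_pos: [0.4887, 0.1933, 0.0204]
orientation: [1.656, 2.669, 0.001]
force: [-0.6, -0.1, 5.4]
finger_gap: 0.385
grasp_force: 60.8
```

>>> drive_tool(
  plan=[
    [[0,0,-15],[0,0,0],1],
    [[0,0,-45],[0,0,0],1],
    [[0,0,-85],[0,0,0],1],
    [[0,0,-125],[0,0,0],1],
    [[0,0,-140],[0,0,0],1],
    [[0,0,-140],[0,0,0],1],
  ],
)

```text
t: 45.65
tcp_pos: [0.4884, 0.1933, 0.1602]
orientation: [1.656, 2.668, 0.002]
force: [0.3, 0.8, -3.3]
finger_gap: 0.385
grasp_force: 60.9
```

```bash
python3 - <<'E'
from h import *
goal(.5192-.0858,-.0655-.0056,.158,3.7)
E
```

```text
t 45.65 tcp [0.4884 0.1933 0.1602] F [ 0.3  0.8 -3.3] gap 0.385 gf 60.9
shift [-212.4 -166.7    2. ] turn [ 0.002 -0.     0.395]
```

>>> drive_tool(
  plan=[
    [[-30,-24,0],[0,0,0.05],1],
    [[-70,-55,0],[0,0,0.1],1],
    [[-110,-86,0],[0,0,0.17],1],
    [[-150,-118,0],[0,0,0.24],1],
    [[-190,-149,0],[0,0,0.31],1],
    [[-212,-166,0],[0,0,0.37],1],
    [[-212,-166,0],[0,0,0.395],1],
    [[-212,-166,0],[0,0,0.395],1],
    [[-212,-166,0],[0,0,0.395],1],
  ],
)

```text
t: 46.78
tcp_pos: [0.4331, -0.0695, 0.1588]
orientation: [-2.145, -2.293, 0.001]
force: [0.1, 0.0, -3.3]
finger_gap: 0.392
grasp_force: 60.8
```

```bash
python3 - <<'E'
from h import *
goal(.4336,-.0716,.0265,3.7)
E
```

```text
t 46.77 tcp [ 0.4331 -0.0695  0.1588] F [ 0.1  0.  -3.3] gap 0.392 gf 60.8
shift [ -2.2   0.6 132.3] turn [-0.001 -0.001  0.002]
```

>>> drive_tool(
  plan=[
    [[-2,0,50],[0,0,0],1],
    [[-2,0,95],[0,0,0],1],
    [[-2,0,118],[0,0,0],1],
    [[-2,0,126],[0,0,0],1],
    [[-2,0,129],[0,0,0],1],
    [[-2,0,132],[0,0,0],1],
    [[-2,0,134],[0,0,0],1],
    [[-2,0,134],[0,0,0],1],
  ],
)

```text
t: 47.78
tcp_pos: [0.4346, -0.0727, 0.0265]
orientation: [2.147, 2.291, 0.002]
force: [0.3, 0.1, 1.1]
finger_gap: 0.384
grasp_force: 61.2
```

>>> drive_tool(
  plan=[
    [[1,4,0],[0,0,0],1],
    [[1,8,0],[0,0,0],1],
    [[1,12,0],[0,0,0],1],
    [[1,16,0],[0,0,0],1],
    [[1,20,0],[0,0,0],1],
    [[1,20,0],[0,0,0],1],
  ],
)

```text
t: 48.52
tcp_pos: [0.4521, -0.0703, 0.0265]
orientation: [-2.146, -2.291, 0.004]
force: [-6.4, 1.1, 9.4]
finger_gap: 0.384
grasp_force: 62.6
```

>>> drive_tool(
  plan=[
    [[0,5,0],[0,0,0],1],
    [[0,10,0],[0,0,0],1],
    [[0,15,0],[0,0,0],1],
    [[0,20,0],[0,0,0],1],
    [[0,25,0],[0,0,0],1],
    [[0,30,0],[0,0,0],1],
    [[0,35,0],[0,0,0],1],
    [[0,40,0],[0,0,0],1],
    [[0,45,0],[0,0,0],1],
    [[0,50,0],[0,0,0],1],
    [[0,55,0],[0,0,0],1],
    [[0,60,0],[0,0,0],1],
    [[0,65,0],[0,0,0],1],
    [[0,70,0],[0,0,0],1],
    [[0,74,0],[0,0,0],1],
    [[0,74,0],[0,0,0],1],
  ],
)

```text
t: 50.52
tcp_pos: [0.519, -0.0659, 0.0269]
orientation: [-2.136, -2.284, 0.021]
force: [-19.8, -2.4, 25.8]
finger_gap: 0.389
grasp_force: 64.4
```

>>> drive_tool(
  plan=[
    [[0,2,0],[0,0,0],1],
    [[0,4,0],[0,0,0],1],
    [[0,4,0],[0,0,0],1],
  ],
)

```text
t: 50.9
tcp_pos: [0.5191, -0.0658, 0.027]
orientation: [-2.132, -2.28, 0.029]
force: [-27.7, -4.3, 34.6]
finger_gap: 0.39
grasp_force: 65.5
```

>>> drive_tool(
  plan=[
    [[0,-6,0],[0,0,0],1],
    [[0,-11,0],[0,0,0],1],
    [[0,-11,0],[0,0,0],-0.3],
    [[0,-11,0],[0,0,0],-0.3],
    [[0,-11,0],[0,0,0],-0.3],
    [[0,-11,0],[0,0,0],-0.3],
    [[0,-11,-40],[0,0,0],-0.3],
    [[0,-11,-100],[0,0,0],-0.3],
    [[0,-11,-150],[0,0,0],-0.3],
    [[0,-11,-180],[0,0,0],-0.3],
    [[0,-11,-180],[0,0,0],-0.3],
  ],
)

```text
t: 52.28
tcp_pos: [0.5229, -0.0664, 0.2088]
orientation: [2.144, 2.288, 0.006]
force: [0.2, 0.7, -0.2]
finger_gap: 0.65
grasp_force: 0.0
```

```bash
python3 - <<'E'
from h import *
goal(.578,.2385,.2,26.4)
E
```

```text
t 52.27 tcp [ 0.5229 -0.0664  0.2088] F [ 0.2  0.7 -0.2] gap 0.65 gf 0.0
shift [300.7  74.7   8.7] turn [ 0.006  0.003 -0.396]
```

>>> drive_tool(
  plan=[
    [[301,75,8],[0,0,-0.396],-0.3],
    [[301,75,8],[0,0,-0.396],-0.3],
    [[301,75,8],[0,0,-0.396],-0.3],
    [[301,75,8],[0,0,-0.396],-0.3],
    [[301,75,8],[0,0,-0.396],-0.3],
    [[301,75,8],[0,0,-0.396],-0.3],
    [[301,75,8],[0,0,-0.396],-0.3],
    [[301,75,8],[0,0,-0.396],-0.3],
    [[301,75,8],[0,0,-0.396],-0.3],
  ],
)

```text
t: 53.4
tcp_pos: [0.5756, 0.2378, 0.1975]
orientation: [-1.658, -2.669, 0.001]
force: [-0.0, 0.7, -0.7]
finger_gap: 0.653
grasp_force: 0.0
```

```bash
python3 - <<'E'
from h import *
goal(.578,.238,.096,26.4)
E
```

```text
t 53.4 tcp [0.5756 0.2378 0.1975] F [-0.   0.7 -0.7] gap 0.653 gf 0.0
shift [ -0.9   2.2 101.5] turn [-0.     0.    -0.002]
```

>>> drive_tool(
  plan=[
    [[0,2,50],[0,0,0],-0.3],
    [[0,2,90],[0,0,0],-0.3],
    [[0,2,101],[0,0,0],-0.3],
    [[0,2,101],[0,0,0],-0.3],
    [[0,2,101],[0,0,0],1],
    [[0,2,101],[0,0,0],1],
    [[0,2,101],[0,0,0],1],
    [[0,2,101],[0,0,0],1],
    [[0,2,101],[0,0,0],1],
  ],
  force=50,
)

```text
t: 54.52
tcp_pos: [0.5768, 0.2397, 0.0988]
orientation: [-1.655, -2.67, 0.003]
force: [-4.6, -2.9, 6.9]
finger_gap: 0.18
grasp_force: 53.4
```

>>> drive_tool(
  plan=[
    [[0,0,0],[0,0,0.06],1],
    [[0,0,0],[0,0,0.18],1],
    [[0,0,0],[0,0,0.31],1],
    [[0,0,0],[0,0,0.44],1],
    [[0,0,0],[0,0,0.57],1],
    [[0,0,0],[0,0,0.7],1],
    [[0,0,0],[0,0,0.83],1],
    [[0,0,0],[0,0,0.96],1],
    [[0,0,0],[0,0,1.09],1],
    [[0,0,0],[0,0,1.22],1],
    [[0,0,0],[0,0,1.35],1],
    [[0,0,0],[0,0,1.48],1],
    [[0,0,0],[0,0,1.55],1],
    [[0,0,0],[0,0,1.571],1],
    [[0,0,0],[0,0,1.571],1],
  ],
)

```text
t: 56.4
tcp_pos: [0.581, 0.2384, 0.0988]
orientation: [3.055, 0.717, 0.01]
force: [5.2, -5.8, 0.7]
finger_gap: 0.174
grasp_force: 52.6
```

>>> drive_tool(
  plan=[
    [[0,0,0],[0,0,0],1],
    [[0,0,0],[0,0,0],-0.3],
    [[0,0,0],[0,0,0],-0.3],
    [[0,0,0],[0,0,0],-0.3],
    [[0,0,-50],[0,0,0],-0.3],
    [[0,0,-105],[0,0,0],-0.3],
    [[0,0,-105],[0,0,0],-0.3],
    [[0,0,-105],[0,0,0],-0.3],
  ],
)

```text
t: 57.4
tcp_pos: [0.5771, 0.2404, 0.2017]
orientation: [-3.058, -0.718, -0.0]
force: [-0.6, 0.6, -1.8]
finger_gap: 0.646
grasp_force: 0.0
```

```bash
python3 - <<'E'
from h import *
goal(.40,-.02,.2,3.7)
E
```

```text
t 57.4 tcp [0.5771 0.2404 0.2017] F [-0.6  0.6 -1.8] gap 0.646 gf 0.0
shift [-274.5  154.4    1.6] turn [ 0.    -0.    -1.174]
```

```bash
python3 - <<'E'
from h import *
goal(.40,.05,.2,-86.3)
E
```

```text
t 57.4 tcp [0.5771 0.2404 0.2017] F [-0.6  0.6 -1.8] gap 0.646 gf 0.0
shift [-243.3   91.7    1.7] turn [-0.    -0.     0.397]
```

>>> drive_tool(
  plan=[
    [[-243,92,0],[0,0,0.397],-0.1],
    [[-243,92,0],[0,0,0.397],-0.1],
    [[-243,92,0],[0,0,0.397],-0.1],
    [[-243,92,0],[0,0,0.397],-0.1],
    [[-243,92,0],[0,0,0.397],-0.1],
    [[-243,92,0],[0,0,0.397],-0.1],
    [[-243,92,0],[0,0,0.397],-0.1],
  ],
)

```text
t: 58.28
tcp_pos: [0.4017, 0.0505, 0.2015]
orientation: [-3.139, -0.101, -0.001]
force: [0.1, 0.2, -0.2]
finger_gap: 0.551
grasp_force: 0.0
```

```bash
python3 - <<'E'
from h import *
im=bot.snapshot('top')
m,b=blobs('top',im,'red',(135,120,250,250)); print('red',[(s[4],pl('top',c,.088).round(4)) for c,s in b])
m,b=blobs('top',im,'blue',(250,180,350,300)); print('dock',[(c,s[4],pl('top',c,.094).round(4)) for c,s in b])
W=im[154:182,295:315]; h=cv2.cvtColor(W,cv2.COLOR_RGB2HSV)
for k,(lo,hi) in dict(blue=(100,130),yellow=(20,35),green=(45,85),red=(0,10)).items():
    mm=(h[...,0]>=lo)&(h[...,0]<=hi)&(h[...,1]>110)&(h[...,2]>50)
    ys,xs=np.where(mm)
    if len(ys):
        c=(xs.mean()+295,ys.mean()+154)
        # rim point: intersect ray with cylinder about axis
        u=np.array([.998,.065,0]); P=np.array([.6405,-.1315,.062]); o,d=ray('top',c)
        def rad(t): v=o+t*d-P; return np.hypot(v@u,v[2])
        from scipy.optimize import brentq,minimize_scalar
        t0=minimize_scalar(rad,bounds=(.5,2.5),method='bounded').x
        t=brentq(lambda t:rad(t)-.035,.5,t0) if rad(t0)<.035 else t0
        v=o+t*d-P; print(k,len(ys),c,ys.min()+154,ys.max()+154,'elev',np.degrees(np.arctan2(v[2],v@u)).round(1))
cv2.imwrite('pics/t6.png',cv2.resize(im[110:260,130:350],(800,545),interpolation=cv2.INTER_CUBIC)[:,:,::-1])
goal(.615,-.1325,.15,-86.3)
E
```

```text
red [(np.int32(83), array([0.4863, 0.1917, 0.088 ]))]
dock [(array([328.3, 200.2]), np.int32(83), array([ 0.5257, -0.2114,  0.094 ])), (array([285.6, 202.5]), np.int32(88), array([ 0.5156, -0.0659,  0.094 ])), (array([307.1, 201.4]), np.int32(86), array([ 0.5205, -0.1391,  0.094 ]))]
blue 8 (np.float64(304.125), np.float64(160.125)) 159 161 elev 42.8
yellow 29 (np.float64(304.55172413793105), np.float64(163.58620689655172)) 155 169 elev 71.2
green 6 (np.float64(305.0), np.float64(173.66666666666666)) 172 175 elev 130.7
t 58.33 tcp [0.4017 0.0505 0.2016] F [ 0.6 -0.2 -0.2] gap 0.554 gf 0.0
shift [200.9 196.5  51.5] turn [-0. -0.  0.]
```

View pics/t6.png

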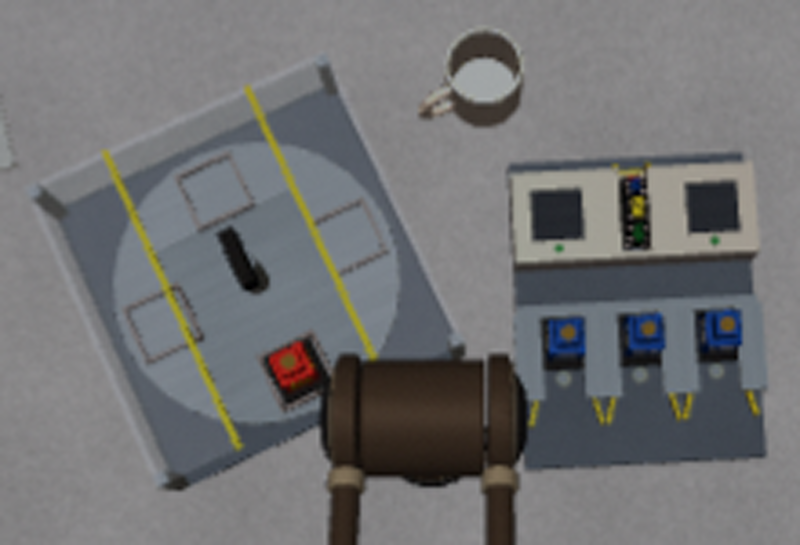

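Red is squarely at the front (crop (293,370)) and all three packs are home with balls behind. The wheel patches put it at about 47°, so it needs about +88°.

```bash
python3 - <<'E'
from h import *
goal(.622,-.1315,.15,-86.3)
E
```

```text
t 58.33 tcp [0.4017 0.0505 0.2016] F [ 0.6 -0.2 -0.2] gap 0.554 gf 0.0
shift [208.  196.   51.5] turn [-0. -0.  0.]
```

>>> drive_tool(
  plan=[
    [[208,196,0],[0,0,0],-0.1],
    [[208,196,0],[0,0,0],-0.1],
    [[208,196,0],[0,0,0],-0.1],
    [[208,196,0],[0,0,0],-0.1],
    [[208,196,0],[0,0,0],-0.1],
    [[208,196,0],[0,0,0],-0.1],
    [[208,196,0],[0,0,0],-0.1],
  ],
)

```text
t: 59.2
tcp_pos: [0.6206, -0.1314, 0.2004]
orientation: [-3.139, -0.102, 0.003]
force: [-0.4, 0.3, 0.4]
finger_gap: 0.55
grasp_force: 0.0
```

```bash
python3 - <<'E'
from h import *
goal(.622,-.1315,.05,-86.3)
E
```

```text
t 59.2 tcp [ 0.6206 -0.1314  0.2004] F [-0.4  0.3  0.4] gap 0.55 gf 0.0
shift [  1.7   0.3 150.4] turn [-0.001  0.002  0.   ]
```

>>> drive_tool(
  plan=[
    [[1,0,55],[0,0,0],-0.1],
    [[1,0,100],[0,0,0],-0.1],
    [[1,0,130],[0,0,0],-0.1],
    [[1,0,145],[0,0,0],-0.1],
    [[1,0,150],[0,0,0],-0.1],
    [[1,0,150],[0,0,0],-0.1],
  ],
)

```text
t: 59.95
tcp_pos: [0.6226, -0.1324, 0.0527]
orientation: [3.139, 0.101, 0.003]
force: [-0.8, -0.3, 0.7]
finger_gap: 0.549
grasp_force: 0.0
```

>>> drive_tool(
  plan=[
    [[0,0,0],[0,0,0],1],
    [[0,0,0],[0,0,0],1],
    [[0,0,0],[0,0,0],1],
    [[0,0,0],[0,0,0],1],
  ],
  force=25,
)

```text
t: 60.45
tcp_pos: [0.6229, -0.1333, 0.0533]
orientation: [3.139, 0.1, 0.004]
force: [-1.6, -0.7, 6.1]
finger_gap: 0.252
grasp_force: 26.8
```

>>> drive_tool(
  plan=[
    [[3,0,-2],[0,0,0],1],
    [[6,0,-3.5],[0,0,0],1],
    [[9,0,-4.5],[0,0,0],1],
    [[12,0,-5.5],[0,0,0],1],
    [[15,0,-6],[0,0,0],1],
    [[18,0,-6.2],[0,0,0],1],
    [[21,0,-6],[0,0,0],1],
    [[24.5,0,-5.6],[0,0,0],1],
    [[28,0,-4.6],[0,0,0],1],
    [[31,0,-3.6],[0,0,0],1],
    [[34,0,-2],[0,0,0],1],
    [[36.5,0,-0.6],[0,0,0],1],
    [[39,0,1.5],[0,0,0],1],
    [[39,0,1.5],[0,0,0],1],
  ],
)

```text
t: 62.2
tcp_pos: [0.6595, -0.1309, 0.0514]
orientation: [3.139, 0.101, -0.005]
force: [-5.0, -3.1, 8.4]
finger_gap: 0.25
grasp_force: 31.9
```

>>> drive_tool(
  plan=[
    [[0,0,0],[0,0,0],-0.1],
    [[0,0,0],[0,0,0],-0.1],
    [[0,0,0],[0,0,0],-0.1],
    [[0,0,-50],[0,0,0],-0.1],
    [[0,0,-110],[0,0,0],-0.1],
    [[-150,-150,-140],[0,0,0],-0.1],
    [[-210,-210,-150],[0,0,0],-0.1],
    [[-210,-210,-150],[0,0,0],-0.1],
    [[-210,-210,-150],[0,0,0],-0.1],
    [[-210,-210,-150],[0,0,0],-0.1],
    [[-210,-210,-150],[0,0,0],-0.1],
  ],
)

```text
t: 63.58
tcp_pos: [0.4355, 0.068, 0.2002]
orientation: [-3.139, -0.106, 0.0]
force: [0.4, 0.6, -0.1]
finger_gap: 0.548
grasp_force: 0.0
```

```bash
cat > w.py <<'E'
from h import *
from scipy.optimize import brentq,minimize_scalar
def wheel():
    im=bot.snapshot('top'); W=im[156:182,300:310]; h=cv2.cvtColor(W,cv2.COLOR_RGB2HSV)
    u=np.array([.998,.065,0]); P=np.array([.6405,-.1315,.062])
    for n,k,(lo,hi) in((2,'blue',(100,130)),(3,'yellow',(20,35)),(4,'green',(45,85)),(1,'red',(0,10))):
        mm=(h[...,0]>=lo)&(h[...,0]<=hi)&(h[...,1]>110)&(h[...,2]>50); ys,xs=np.where(mm)
        if len(ys)<4: continue
        c=(xs.mean()+300,ys.mean()+156); o,d=ray('top',c)
        rad=lambda t: np.hypot((o+t*d-P)@u,(o+t*d-P)[2])
        t0=minimize_scalar(rad,bounds=(.5,2.5),method='bounded').x
        t=brentq(lambda t:rad(t)-.035,.5,t0) if rad(t0)<.035 else t0
        v=o+t*d-P; e=np.degrees(np.arctan2(v[2],v@u)); print(k,len(ys),ys.min()+156,ys.max()+156,'elev',e.round(1),'theta',(45*n-e).round(1))
    return im
E
python3 - <<'E'
from w import *
im=wheel(); goal(.622,-.1315,.2,-86.3)
a=cv2.resize(im[145:215,270:345],(550,513),interpolation=cv2.INTER_CUBIC)
cv2.imwrite('pics/t7.png',a[:,:,::-1])
E
```

```text
yellow 16 157 162 elev 33.6 theta 101.4
green 15 164 169 elev 86.6 theta 93.4
t 63.62 tcp [0.4373 0.067  0.2004] F [ 0.9  0.5 -0.3] gap 0.553 gf 0.0
shift [171.2 210.3   0.7] turn [ 0.    -0.002  0.002]
```

View pics/t7.png

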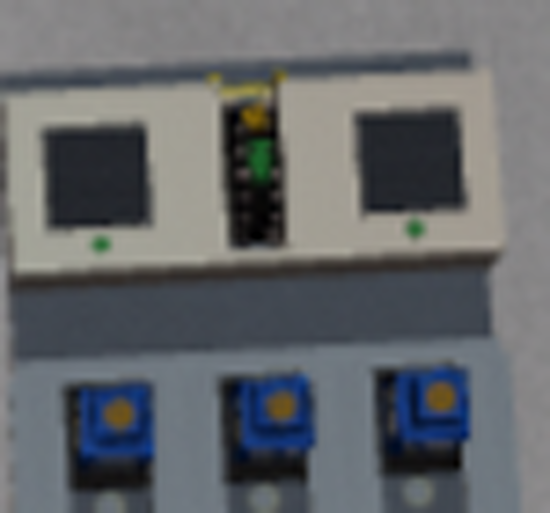

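Green patch at crop (260,158) is near the top, so the wheel is at about 92° and needs about 43° more. The last stroke gave 45°, so I'll repeat it slightly shorter.

>>> drive_tool(
  plan=[
    [[172,210,0],[0,0,0],-0.1],
    [[172,210,0],[0,0,0],-0.1],
    [[172,210,0],[0,0,0],-0.1],
    [[172,210,0],[0,0,0],-0.1],
    [[172,210,0],[0,0,0],-0.1],
    [[172,210,0],[0,0,0],-0.1],
    [[172,210,0],[0,0,0],-0.1],
  ],
)

```text
t: 64.5
tcp_pos: [0.6222, -0.1325, 0.1992]
orientation: [-3.139, -0.099, 0.003]
force: [0.2, 0.8, 0.1]
finger_gap: 0.549
grasp_force: 0.0
```

```bash
python3 - <<'E'
from h import *
goal(.6225,-.1315,.0525,-86.3)
E
```

```text
t 64.5 tcp [ 0.6222 -0.1325  0.1992] F [0.2 0.8 0.1] gap 0.549 gf 0.0
shift [  0.6  -0.8 146.7] turn [-0.001  0.002 -0.001]
```

>>> drive_tool(
  plan=[
    [[1,-1,55],[0,0,0],-0.1],
    [[1,-1,100],[0,0,0],-0.1],
    [[1,-1,130],[0,0,0],-0.1],
    [[1,-1,145],[0,0,0],-0.1],
    [[1,-1,147],[0,0,0],-0.1],
    [[1,-1,147],[0,0,0],-0.1],
    [[1,-1,147],[0,0,0],1],
    [[1,-1,147],[0,0,0],1],
    [[1,-1,147],[0,0,0],1],
    [[1,-1,147],[0,0,0],1],
  ],
)

```text
t: 65.75
tcp_pos: [0.625, -0.1331, 0.0551]
orientation: [3.137, 0.1, 0.005]
force: [-1.4, -4.3, 5.8]
finger_gap: 0.248
grasp_force: 27.7
```

>>> drive_tool(
  plan=[
    [[3,0,-2],[0,0,0],1],
    [[6,0,-3.5],[0,0,0],1],
    [[9,0,-4.5],[0,0,0],1],
    [[12,0,-5.5],[0,0,0],1],
    [[15,0,-6],[0,0,0],1],
    [[18,0,-6.2],[0,0,0],1],
    [[21,0,-6],[0,0,0],1],
    [[24.5,0,-5.6],[0,0,0],1],
    [[28,0,-4.6],[0,0,0],1],
    [[31,0,-3.6],[0,0,0],1],
    [[34,0,-2],[0,0,0],1],
    [[37,0,-0.6],[0,0,0],1],
    [[37,0,0],[0,0,0],1],
  ],
)

```text
t: 67.38
tcp_pos: [0.6583, -0.1309, 0.0541]
orientation: [3.138, 0.101, -0.009]
force: [-6.8, -5.0, 9.7]
finger_gap: 0.248
grasp_force: 31.1
```

>>> drive_tool(
  plan=[
    [[0,0,0],[0,0,0],-0.1],
    [[0,0,0],[0,0,0],-0.1],
    [[0,0,0],[0,0,0],-0.1],
    [[0,0,-50],[0,0,0],-0.1],
    [[0,0,-110],[0,0,0],-0.1],
    [[-150,-150,-140],[0,0,0],-0.1],
    [[-210,-210,-150],[0,0,0],-0.1],
    [[-210,-210,-150],[0,0,0],-0.1],
    [[-210,-210,-150],[0,0,0],-0.1],
    [[-210,-210,-150],[0,0,0],-0.1],
    [[-210,-210,-150],[0,0,0],-0.1],
  ],
)

```text
t: 68.75
tcp_pos: [0.4354, 0.0692, 0.2033]
orientation: [-3.139, -0.106, -0.0]
force: [0.3, 0.4, 0.1]
finger_gap: 0.548
grasp_force: 0.0
```

```bash
python3 - <<'E'
from w import *
im=wheel(); goal(.6225,-.1315,.2,-86.3)
a=cv2.resize(im[110:260,130:350],(800,545),interpolation=cv2.INTER_CUBIC)
b=cv2.resize(im[150:190,290:320],(375,500),interpolation=cv2.INTER_CUBIC)
np.save('t8.npy',im); cv2.imwrite('pics/t8.png',b[:,:,::-1])
E
```

```text
yellow 9 157 159 elev 13.1 theta 121.9
green 7 159 162 elev 46.1 theta 133.9
t 68.8 tcp [0.4372 0.0682 0.2035] F [0.5 0.  0.3] gap 0.549 gf 0.0
shift [171.6 211.5   3.8] turn [ 0.    -0.002  0.002]
```

View pics/t8.png

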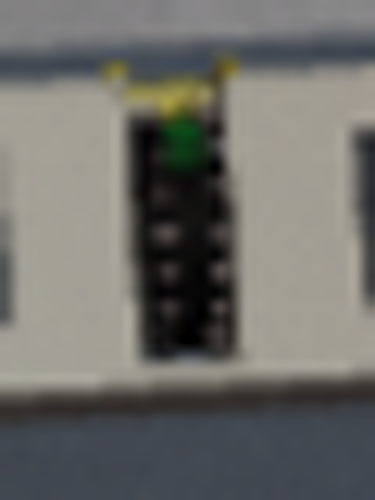

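Green is at elevation 46° (crop (182,140)), so the wheel is at about 134–135°, with 3 centred in the window. One last numeric check of the packs, then hand in.

```bash
python3 - <<'E'
from h import *
im=bot.snapshot('top')
r=[pl('top',c,.088).round(4) for c,s in blobs('top',im,'red',(135,120,250,250))[1]]
b=[pl('top',c,.094).round(4) for c,s in blobs('top',im,'blue',(250,185,350,300))[1]]
print(r,b)
e=np.array([[.5257,-.2114],[.5205,-.1391],[.5156,-.0659]])
ok=len(b)==3 and all(min(np.hypot(*(x[:2]-p)) for x in b)<.002 for p in e) and len(r)==1 and np.hypot(r[0][0]-.4863,r[0][1]-.1917)<.004
print(ok)
if ok: print(bot.sign_off())
E
```

```text
[array([0.4852, 0.2008, 0.088 ])] [array([ 0.5254, -0.2118,  0.094 ]), array([ 0.5156, -0.0659,  0.094 ]), array([ 0.5205, -0.1391,  0.094 ])]
False
```

The red reading shifted by 9 mm, probably because the arm covers part of the blob. Moving the arm clear.

>>> drive_tool(
  plan=[
    [[-30,60,0],[0,0,0],-0.1],
    [[-50,90,0],[0,0,0],-0.1],
    [[-50,90,0],[0,0,0],-0.1],
    [[-50,90,0],[0,0,0],-0.1],
  ],
)

```text
t: 69.35
tcp_pos: [0.3945, -0.0263, 0.2032]
orientation: [-3.14, -0.097, -0.001]
force: [0.3, 0.2, -1.0]
finger_gap: 0.554
grasp_force: 0.0
```

```bash
python3 - <<'E'
from h import *
im=bot.snapshot('top')
r=[pl('top',c,.088).round(4) for c,s in blobs('top',im,'red',(135,120,250,250))[1]]
print(r)
if len(r)==1 and np.hypot(r[0][0]-.4863,r[0][1]-.1917)<.004: print(bot.sign_off())
E
```

```text
[array([0.4867, 0.1914, 0.088 ])]
the job is handed in; nothing more can be done
None
```

I handed the job in at about 69 s of the 210 s allowed, with all three blue packs against the end stops in their bays, the thumbwheel at 3 (about 134°, target 135°), and the red pack in its pocket at the open front; sign-off returned no verdict.

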